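# Edge a test coupon out of its rack and dock it

### The arm

A 6-joint arm with a two-finger parallel gripper is mounted at the origin on a cart in front of the work surface, level with it; the furniture and walls round the work are solid. World frame = base frame: x ahead of the robot, y to its left, z up, the work surface at z = 0. Lengths are in m, angles in rad, forces in N, time in s.
With the tool pointing down it reaches from about 0.25 to 0.725 m from the base axis. Payload 4 kg.
Tool frame: the origin (TCP) lies midway between the tips of the shut fingers; the grasp point (between the pads) lies 19 mm behind it; z points along the fingers, y is the direction in which the jaws open and shut (so a half turn about z gives the same grasp; the last joint's range is limited). The gripper opens to 85 mm and grips with 20 to 120 N. Pads are 22 mm wide; open, the fingers measure 114 mm over their backs; the gripper's body (76 mm by 85 mm) begins 54 mm behind the grasp point. The pads swing forward as they close: fully open they stand 13 mm farther back than shut.
Start: joints at [-1.2, 0.241, 0.005, 1.335, 0, 1.571], TCP at [0.181, -0.466, 0.231] pointing down, gripper open.
Joint ranges: [-2.72, 2.72], [-1.05, 1.87], [-1.09, 1.28], [-1.99, 2.15], [-1.42, 1.44], [-3.14, 3.14]. Speed limits (rad/s): [2.79, 2.79, 3.14, 3.14, 3.14, 3.14].

### API

Orientations are given as a unit quaternion [w, x, y, z].
In Python, from cell import arm gives the robot as it stands. The module is installed in compiled form; this text tells all that it offers.
- The arm moves only by the tool move_arm, never from a script. Its argument "commands" is a list that holds one entry, the list of rows, each a list of 7 numbers: the finger opening in mm, from 0 to 85.4, then the shift along the tool's x, y, z as a fraction of full scale, then the turn, a rotation vector about the tool's x, y, z as a fraction of full scale. In form: [[[claw, dx, dy, dz, rx, ry, rz], ...]]. A call has 1 to 20 rows; each row shifts and turns the pose as measured when the row begins, along the tool's axes as they then stand; what a row does not reach is not made up. Full scale, the value 1, is 4 cm for a shift and 0.12 rad for a turn. A row lasts 1/12 s, in which the tool goes at most 41.7 mm and 7.16 degrees, less where a joint would pass 70% of its speed; a pose out of reach is approached as far as the arm can. A call with a number of a shift or a turn outside -1 to 1 is refused whole. A call with a gripper value outside its range is refused whole. The fingers move at their own pace and stop on an object; "squeeze" is the grip in N (left out, the last holds). Time passes only in rows, so rows that do not move let the fingers close. It gives the time, the measured TCP pose, the force and the opening at its end, in the units of the state.
- arm.observe(): the state, without advancing time (a new reading comes with each control period).
- arm.get_image(name): name is "scene" or "top"; returns a dict with "frame" (384x512x3 uint8, red, green, blue), "fx", "fy", "cx", "cy" (pixels), "k1" (the pictures are not rectified: a ray, as slopes to the right and down, at radius r is drawn at 1 + k1 r^2 times it, then the intrinsics apply), "world_to_cam" (4x4, takes a point from world to camera coordinates). Camera axes: x right, y up, looking along -z (the intrinsics and any distortion apply to the point x, -y, -z); pixel columns grow to the right and rows downward; lengths in m; the calibration is good to about 2 mm. A picture is of the moment at which its call begins. There is no depth.
- arm.finish_job(): hands the job in, once; it reports no verdict.
The state is a dict: "time_s": time; "joint_positions": joint angles; "joint_velocities": joint speeds; "joint_torque": joint torques, N m; "tcp_pos": TCP position; "tcp_rot": TCP orientation; "wrist_force": force on the tool from outside, world axes, zero at the start; "ft_torque": the same for the moment, N m; "width": finger opening in m.
Only numpy, scipy, OpenCV 4.12 (cv2) and the standard library are available. Lean on these libraries where they do the work, as an engineer would, in place of code of your own. Each camera call takes 0.05 s, during which the arm holds its last target.

### The job

Fetch the flat copper-faced test coupon from the blue-railed storage rack and put it in the measuring dock. It lies flush in its channel, held by a catch on a rack that gives way a little under the hand, so press on its face until the rack bears firmly and edge it out over the open front lip until it overhangs enough to pinch by its two sides, still lying flat in the rack; then lift it, lay it flat between the dock's aluminium guides and slide it fully home against the white contact block. Be gentle: never press or push it against the rack or the dock with more than 35 N, never drop it, and leave the stopwatch, compass and screwdriver where they are.

Things in the scene. Friction and masses are not known exactly. Their poses are not given: they have to be found in the camera images.
- coupon_center (a point): Centre (half-way up) of the loose coupon: aluminium plate 120 (x) x 50 (y) x 8 (z) mm, 0.10 to 0.19 kg, copper top face. x runs along its length, from the rack's open front to its back; z up. At the start it lies level in the channel, front end flush with the lip, top flush with the rails.
- rack: Rack head, block 132 x 100 mm with a channel on top, 53 mm wide, 8 deep, between blue rails; open at the front lip (x=-60 mm), back wall at x=+61. Origin mid-channel on its floor; x to the back, z up. It is sprung: yields down 2 to 16 mm under 2 to 5 N, then bears on a soft stop; rises when let go. A rubber catch at x=+40 in the +y rail holds the coupon: it slides only if pressed with about 10 to 20 N.
- rack_lip (a point): Middle of the rack's front lip, at the height of the channel floor (the coupon's underside), 75 to 95 mm above the table; axes as the rack's. Nothing stands in front of the lip. Friction coupon on rack about 0.3; fingers hold better.
- dock: Fixed dock: black deck, two aluminium guides 6 mm high, 56 mm apart (inner faces), white contact block 20 mm high at the back (face at x=+60 mm) with terminals up to 36 mm above the deck. Origin 70 mm below the deck, under the docked coupon's centre; x to the contact block. Deck and guides start at x=-15: the docked coupon's front 45 mm stands free. Deck 50 to 70 mm above the table.
- dock_seat (a point): Where the coupon's centre (coupon_center) is when it is docked: flat on the deck, its rear end against the contact block, midway between the guides; axes as the dock's.
- stopwatch: White round stopwatch lying on the table, 76 x 53 x 14 mm, loose; origin under its middle. Leave it alone.
- compass: Round black pocket compass on the table, 48 mm across, 12 mm high, loose; origin under its middle. Leave it alone.
- screwdriver: Blue-handled screwdriver lying on the table, 178 mm long, 24 mm high, loose; origin under its middle. Leave it alone.
Things that resemble listed ones, but are neither listed nor needed, are in the scene too. Of the things shaped like the part that bears coupon_center, the aluminium one is meant.

How it is judged:
On the way:
1. the coupon, still lying flat in the rack's channel, overhangs the front lip by at least 22 mm (x of coupon_center in the frame of rack between -0.062 and -0.022 m and z of coupon_center in the frame of rack between 0.0015 and 0.0065 m and angle between coupon_center's own z axis and vertical below 0.06 rad), for 0.2 s.
At the end, for the whole second after the job is handed in: The coupon lies flat on the dock's deck between the guides (within 2.5 mm in height, 0.05 rad of level), its rear end within 3 mm of the contact block, released and at rest (x of coupon_center in the frame of dock_seat between -0.003 and 0.003 m and y of coupon_center in the frame of dock_seat between -0.0045 and 0.0045 m and z of coupon_center in the frame of dock_seat between -0.0025 and 0.0025 m and angle between coupon_center's own z axis and vertical below 0.05 rad and linear speed of coupon below 0.01 m/s); the robot touches nothing.
It fails at once if the coupon is pressed or pushed against the rack with more than 35 N (43 N counting its weight and the catch's squeeze) (contact force between coupon and rack above 43 N).
It fails at once if the coupon is pressed or pushed against the dock with more than 35 N (37 N counting its weight) (contact force between coupon and dock above 37 N).
It fails at once if the coupon falls (height (world z) of coupon_center below 0.035 m).
It fails at once if the stopwatch, compass or screwdriver is moved by more than 20 mm (distance of any of stopwatch, compass, screwdriver from where it was at the start of the episode above 0.02 m).
It also fails if it takes over 72 s, if anything falls off the work surface, if the arm or the gripper's body presses on something with over 40 N, if the wrist force passes 120 N, or if a joint passes its speed limit or range.

## Working session

There is one attempt and no reset: what is moved stays moved. The work goes in short steps, Python scripts to look and compute and a tool call to move; the robot and the scene stay as the last step left them, time stands still between calls to the robot, and variables do not carry over. Pictures are saved under pics/ and viewed, and the job is handed in when it is done.

Besides the shell and the picture viewer there is one more tool, called after ">>>" as a command line: name --argument value ..., lists and objects as JSON in quotes. move_arm: Moves the arm, as the interface text tells. Its arguments: {"type":"object","properties":{"commands":{"type":"array","items":{"type":"array","items":{"type":"array","items":{"type":"number"}}}},"squeeze":{"type":"number"}},"required":["commands"]}

```bash
mkdir -p pics
python3 - <<'E'
from cell import arm
import cv2
for n in ("scene","top"):
    d=arm.get_image(n); cv2.imwrite(f"pics/{n}0.png",d["frame"][:,:,::-1])
    print(n,[d[k] for k in("fx","fy","cx","cy","k1")]); print(d["world_to_cam"])
o=arm.observe()
for k,v in o.items(): print(k,v)
E
```

```text
scene [495.03531239499335, 495.03531239499335, 259.49067366169186, 193.05993916702278, -0.08205513512962173]
[[-0.89150775 -0.4526096  -0.0189337   0.55046058]
 [ 0.32306695 -0.66453393  0.67381184 -0.19193606]
 [-0.3175558   0.59459163  0.73866035 -1.11049532]
 [ 0.          0.          0.          1.        ]]
top [449.29400929483234, 449.29400929483234, 260.1757657603081, 193.4993513672653, 0.019737124890486017]
[[-0.02886983 -0.99948387 -0.01408974  0.10691489]
 [ 0.9874662  -0.03070513  0.15481507 -0.59421154]
 [-0.15516779 -0.00944366  0.98784299 -1.06735961]
 [ 0.          0.          0.          1.        ]]
time_s 0.1
joint_positions [-1.20002789e+00  2.41379736e-01  3.83093232e-03  1.33521750e+00
  2.42823515e-05  1.57078918e+00]
joint_velocities [-2.94055284e-05 -1.43626353e-03 -2.19371838e-04  5.92701398e-04
  9.01155079e-04  4.37935944e-04]
joint_torque [ 1.57373820e-04 -3.73137617e+01  2.53010523e+01  1.08413291e-02
  3.71089118e-05 -9.06669726e-06]
tcp_pos [ 0.18096007 -0.46547484  0.23047028]
tcp_rot [-9.70348699e-04  9.82864369e-01  1.84327592e-01 -1.69620397e-04]
wrist_force [ 1.27272755  0.54475412 -0.94744793]
ft_torque [-0.00209379  0.01708805 -0.04012592]
width 0.08546192124197236
```

View pics/scene0.png

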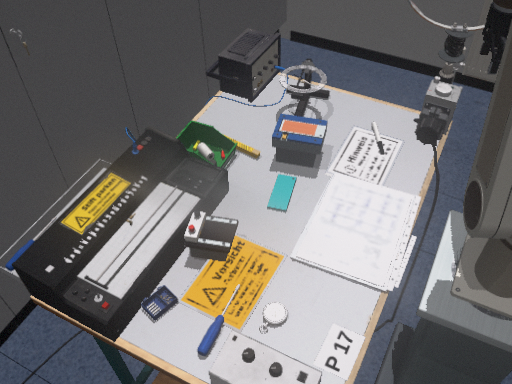

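View pics/top0.png

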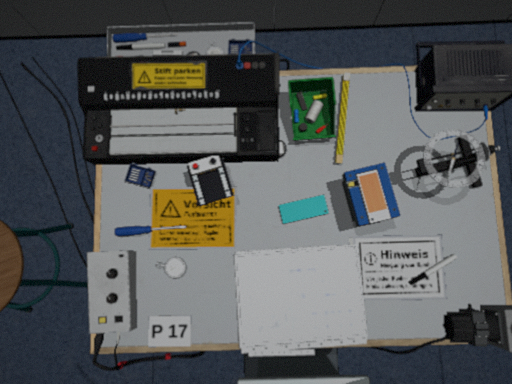

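The scene view shows the rack (blue rails, copper face) at about (300,135) and the dock at (212,232). In the top view they are at (370,193) and (210,180). Next I'll zoom in on both.

Run:
```python
import cv2, numpy as np
s=cv2.imread("pics/scene0.png");t=cv2.imread("pics/top0.png")
def c(im,x,y,w,h,f): return cv2.resize(im[y:y+h,x:x+w],None,fx=f,fy=f,interpolation=cv2.INTER_CUBIC)
a=np.hstack([c(t,325,150,80,90,5),c(t,175,145,70,90,5)]);cv2.imwrite("pics/t1.png",a)
a=np.hstack([c(s,260,105,80,70,5),c(s,170,200,80,70,5)]);cv2.imwrite("pics/s1.png",a)
```

```text
(no output)
```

View pics/t1.png

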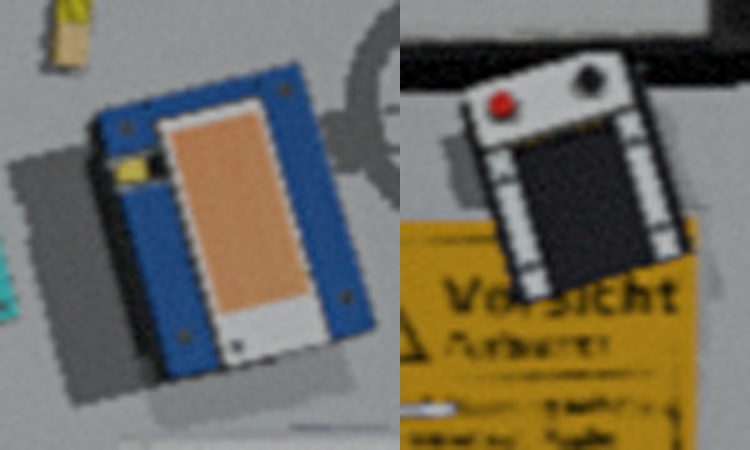

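View pics/s1.png

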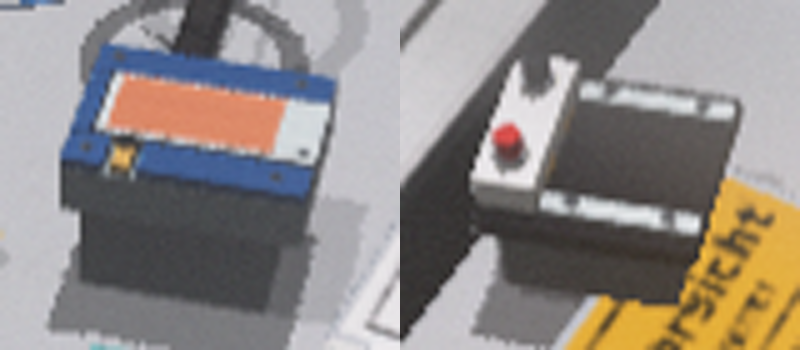

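```bash
cat > h.py <<'E'
import numpy as np, cv2
from cell import arm
def cam(n):
    d=arm.get_image(n); return d
def ray(d,uv):
    uv=np.atleast_2d(np.asarray(uv,float))
    K=np.array([[d["fx"],0,d["cx"]],[0,d["fy"],d["cy"]],[0,0,1]])
    x=cv2.undistortPoints(uv.reshape(-1,1,2),K,np.array([d["k1"],0,0,0.])).reshape(-1,2)
    W=np.array(d["world_to_cam"]);R=W[:3,:3];o=-R.T@W[:3,3]
    v=np.c_[x[:,0],-x[:,1],-np.ones(len(x))]@R
    return o,v/np.linalg.norm(v,axis=1)[:,None]
def plane(d,uv,z):
    o,v=ray(d,uv); return o+v*((z-o[2])/v[:,2])[:,None]
def tri(d1,p1,d2,p2):
    o1,v1=ray(d1,p1);o2,v2=ray(d2,p2);out=[]
    for a,b in zip(v1,v2):
        s=np.linalg.lstsq(np.c_[a,-b],o2-o1,rcond=None)[0]
        P=o1+s[0]*a;Q=o2+s[1]*b; out.append(np.r_[(P+Q)/2,np.linalg.norm(P-Q)])
    return np.array(out)
def proj(d,P):
    W=np.array(d["world_to_cam"]);p=np.atleast_2d(P)@W[:3,:3].T+W[:3,3]
    x=np.c_[p[:,0],-p[:,1]]/-p[:,2:];r2=(x**2).sum(1)[:,None];x=x*(1+d["k1"]*r2)
    return x*d["fx"]+[d["cx"],d["cy"]]
def quad(mask,roi,up=4):
    """largest blob's hull as 4 fitted lines -> corners, px"""
    x,y,w,h=roi;m=mask[y:y+h,x:x+w]
    cs,_=cv2.findContours(m,cv2.RETR_EXTERNAL,cv2.CHAIN_APPROX_NONE)
    c=max(cs,key=cv2.contourArea);hull=cv2.convexHull(c)
    eps=1.0
    while True:
        q=cv2.approxPolyDP(hull,eps,True)
        if len(q)<=4:break
        eps+=.25
    q=q.reshape(-1,2).astype(float);pts=c.reshape(-1,2).astype(float)
    L=[]
    for i in range(len(q)):
        a,b=q[i],q[(i+1)%len(q)];u=(b-a)/np.linalg.norm(b-a);n=np.array([-u[1],u[0]])
        t=(pts-a)@u;e=(pts-a)@n;l=np.linalg.norm(b-a)
        s=pts[(t>.12*l)&(t<.88*l)&(abs(e)<2)]
        if len(s)<4:s=np.array([a,b])
        vx,vy,x0,y0=cv2.fitLine(s.astype(np.float32),cv2.DIST_HUBER,0,.01,.01).ravel()
        # push out half a pixel
        nn=np.array([-vy,vx]);cen=q.mean(0)
        if (np.array([x0,y0])-cen)@nn<0:nn=-nn
        L.append((np.array([x0,y0])+.5*nn,np.array([vx,vy])))
    C=[]
    for i in range(len(L)):
        (p,u),(r,v)=L[i-1],L[i]
        s=np.linalg.solve(np.c_[u,-v],r-p);C.append(p+s[0]*u)
    return np.array(C)+[x,y]
E
python3 - <<'E'
from h import *
np.set_printoptions(precision=4,suppress=True)
S,T=cam("scene"),cam("top")
def hsv(d):return cv2.cvtColor(d["frame"],cv2.COLOR_RGB2HSV)
res={}
for nm,d,roi in(("S",S,(262,105,75,70)),("T",T,(335,155,70,80))):
    H=hsv(d);b=cv2.inRange(H,(105,110,50),(125,255,255));o=cv2.inRange(H,(3,60,90),(20,255,255))
    res[nm]=quad(b,roi),quad(o,roi)
    print(nm,"blue",res[nm][0].tolist(),"\n cop",res[nm][1].tolist())
    for z in(.083,.093,.103): 
        P=plane(d,res[nm][0],z); print(z,[round(float(np.linalg.norm(P[i]-P[i-1])),4) for i in range(len(P))])
E
```

```text
S blue [[322.987060546875, -1.805328369140625], [280.0661506652832, 113.45882892608643], [326.7667770385742, 120.28080368041992], [-562.2615356445312, 2787.36572265625]] 
 cop [[284.4410152435303, 119.5510892868042], [317.40655517578125, 124.82172393798828], [313.5653190612793, 135.43140411376953], [280.6740188598633, 129.95572471618652]]
0.083 [2.5309, 0.722, 0.1325, 1.8107]
0.093 [2.5021, 0.7137, 0.131, 1.7901]
0.103 [2.4732, 0.7055, 0.1295, 1.7695]
T blue [[142.6337890625, 221.8347930908203], [384.2753143310547, 162.2050585746765], [399.4651336669922, 215.25276565551758], [2207.75146484375, -207.68331909179688]] 
 cop [[376.33277130126953, 171.3815097808838], [386.46631622314453, 208.29151916503906], [368.2686080932617, 212.37215042114258], [358.0163173675537, 176.3777256011963]]
0.083 [4.3553, 0.5968, 0.1321, 3.7571]
0.093 [4.3144, 0.5912, 0.1308, 3.7219]
0.103 [4.2735, 0.5856, 0.1296, 3.6866]
```

```bash
sed -i 's/    c=max(cs,key=cv2.contourArea);hull=cv2.convexHull(c)/    hull=cv2.convexHull(np.vstack([k for k in cs if cv2.contourArea(k)>15]));f=np.zeros_like(m);cv2.fillConvexPoly(f,hull,255)\n    c=max(cv2.findContours(f,cv2.RETR_EXTERNAL,cv2.CHAIN_APPROX_NONE)[0],key=cv2.contourArea)/' h.py
python3 - <<'E'
from h import *
np.set_printoptions(precision=4,suppress=True)
S,T=cam("scene"),cam("top")
def hsv(d):return cv2.cvtColor(d["frame"],cv2.COLOR_RGB2HSV)
res={}
def srt(q,P):  # order: by world: back+y, back-y, front-y, front+y
    c=P.mean(0);a=[]
    return q
for nm,d,roi in(("S",S,(262,105,75,70)),("T",T,(335,155,70,80))):
    H=hsv(d);b=cv2.inRange(H,(105,110,40),(125,255,255));o=cv2.inRange(H,(3,60,90),(20,255,255))
    out=[]
    for m in(b,o):
        q=quad(m,roi);P=plane(d,q,.093)-plane(d,q,.093).mean(0)
        a=np.arctan2(P[:,1],P[:,0]);q=q[np.argsort(a)];out.append(q)
    res[nm]=out
    print(nm,"blue",out[0].round(1).tolist(),"cop",out[1].round(1).tolist())
for k in(0,1):
    print(tri(S,res["S"][k],T,res["T"][k]))
    for z in(.083,.088,.093,.098,.103):
        for nm,d in(("S",S),("T",T)):
            P=plane(d,res[nm][k],z);print(z,nm,P.mean(0)[:2],[round(float(np.linalg.norm(P[i]-P[i-1])),4) for i in range(4)])
E
```

```text
S blue [[327.3, 119.7], [279.8, 112.9], [271.1, 136.3], [321.1, 144.8]] cop [[317.6, 124.5], [284.2, 118.8], [280.4, 130.4], [313.9, 135.8]]
T blue [[400.3, 215.8], [384.7, 161.7], [342.8, 172.3], [357.8, 226.1]] cop [[368.7, 213.1], [387.4, 208.2], [376.8, 172.3], [329.7, 149.6]]
[[ 0.5273 -0.2371  0.0957  0.0014]
 [ 0.6582 -0.2111  0.0926  0.0014]
 [ 0.6356 -0.1095  0.0945  0.0018]
 [ 0.5056 -0.1377  0.0927  0.    ]]
0.083 S [ 0.587  -0.1857] [0.1065, 0.1346, 0.1031, 0.1359]
0.083 T [ 0.5827 -0.1766] [0.1037, 0.1346, 0.1046, 0.1336]
0.088 S [ 0.5848 -0.1802] [0.1059, 0.1338, 0.1025, 0.1351]
0.088 T [ 0.582  -0.1754] [0.1032, 0.1339, 0.1041, 0.1329]
0.093 S [ 0.5826 -0.1747] [0.1053, 0.1331, 0.1019, 0.1343]
0.093 T [ 0.5813 -0.1742] [0.1027, 0.1333, 0.1036, 0.1323]
0.098 S [ 0.5804 -0.1692] [0.1047, 0.1323, 0.1013, 0.1336]
0.098 T [ 0.5805 -0.173 ] [0.1023, 0.1327, 0.1031, 0.1317]
0.103 S [ 0.5782 -0.1636] [0.1041, 0.1315, 0.1007, 0.1328]
0.103 T [ 0.5798 -0.1718] [0.1018, 0.132, 0.1026, 0.131]
[[ 0.5282 -0.1545  0.1407  0.0045]
 [ 0.5838 -0.184   0.1173  0.0901]
 [ 0.6478 -0.2033  0.0379  0.0092]
 [ 0.5875 -0.0771  0.179   0.1612]]
0.083 S [ 0.5902 -0.1879] [0.0488, 0.0945, 0.0506, 0.0922]
0.083 T [ 0.603 -0.164] [0.1787, 0.0462, 0.0897, 0.1251]
0.088 S [ 0.588  -0.1824] [0.0485, 0.094, 0.0503, 0.0917]
0.088 T [ 0.6021 -0.1628] [0.1779, 0.046, 0.0893, 0.1245]
0.093 S [ 0.5858 -0.1769] [0.0483, 0.0934, 0.05, 0.0912]
0.093 T [ 0.6013 -0.1617] [0.177, 0.0458, 0.0889, 0.1239]
0.098 S [ 0.5836 -0.1713] [0.048, 0.0929, 0.0497, 0.0906]
0.098 T [ 0.6004 -0.1606] [0.1762, 0.0456, 0.0885, 0.1233]
0.103 S [ 0.5814 -0.1658] [0.0477, 0.0924, 0.0494, 0.0901]
0.103 T [ 0.5996 -0.1594] [0.1754, 0.0454, 0.088, 0.1228]
```

Run:
```python
from h import *
np.set_printoptions(precision=4,suppress=True)
S,T=cam("scene"),cam("top")
def hsv(d):return cv2.cvtColor(d["frame"],cv2.COLOR_RGB2HSV)
for nm,d,roi in(("S",S,(275,112,50,30)),("T",T,(355,165,40,55))):
    o=cv2.inRange(hsv(d),(3,60,90),(20,255,255))
    q=quad(o,roi);print(nm,q.round(1).tolist());P=plane(d,q,.094);print(P[:,:2],P.mean(0))
# gray dock zooms
for n,d,(x,y,w,h) in(("dt",T,(180,150,60,60)),("ds",S,(178,205,65,60))):
    im=cv2.resize(d["frame"][y:y+h,x:x+w,::-1],None,fx=9,fy=9,interpolation=cv2.INTER_CUBIC)
    cv2.imwrite(f"pics/{n}.png",im)
```

```text
S [[284.1, 119.1], [317.7, 124.3], [313.9, 135.8], [280.4, 130.4]]
[[ 0.636  -0.1897]
 [ 0.5447 -0.2091]
 [ 0.5357 -0.1612]
 [ 0.6248 -0.1423]] [ 0.5853 -0.1756  0.094 ]
T [[376.6, 171.4], [387.5, 208.7], [368.1, 212.9], [357.3, 175.8]]
[[ 0.6343 -0.19  ]
 [ 0.5445 -0.2094]
 [ 0.5359 -0.1633]
 [ 0.6253 -0.1438]] [ 0.585  -0.1766  0.094 ]
```

View pics/dt.png

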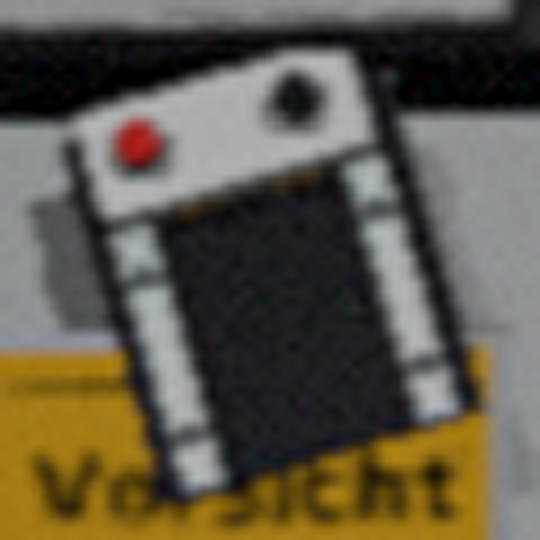

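View pics/ds.png

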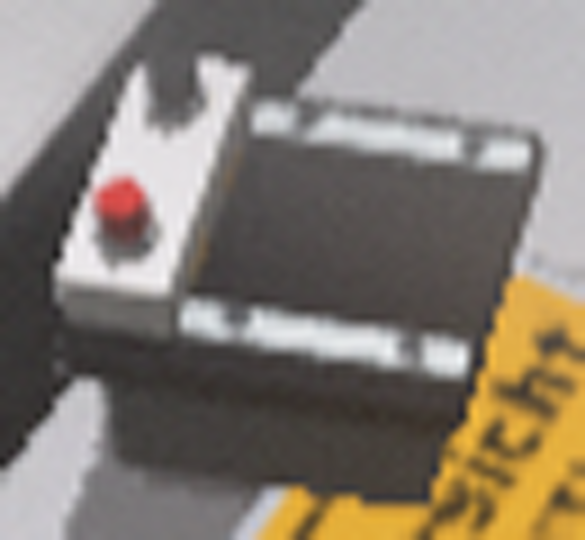

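Run:
```python
from h import *
np.set_printoptions(precision=4,suppress=True)
S,T=cam("scene"),cam("top")
f=lambda p,o:(np.array(p)+.5)/9-.5+np.array(o)
N=["gL inner front","gL inner back","gR outer front","gR outer back","blk front +y","blk back +y","blk front -y"]
t=f([(232,472),(165,222),(465,408),(385,155),(108,222),(74,122),(382,148)],(180,150))
s=f([(472,345),(185,300),(533,140),(252,102),(180,293),(60,270),(250,68)],(178,205))
for n,r in zip(N,tri(S,s,T,t)):print(n,r)
# inner/outer lines of guides in top view by white mask, above deck height guess
for zd in(.055,.060,.065):
  P=plane(T,f([(232,472),(165,222),(413,424),(345,170)],(180,150)),zd+.006);w=P[:,:2]
  dirs=[(w[1]-w[0]),(w[3]-w[2])];print(zd,[np.arctan2(d[1],d[0]) for d in dirs],w.tolist())
  u=sum(dirs);u/=np.linalg.norm(u);v=np.array([-u[1],u[0]]);print(" gap",(w@v))
```

```text
gL inner front [0.5777 0.2234 0.0614 0.0007]
gL inner back [0.6493 0.2419 0.0598 0.0024]
gR outer front [0.5938 0.1599 0.0638 0.0012]
gR outer back [0.6655 0.1809 0.0637 0.0028]
blk front +y [0.6435 0.2534 0.0803 0.0019]
blk back +y [0.6716 0.2623 0.0836 0.0001]
blk front -y [0.6646 0.1804 0.0775 0.0032]
0.055 [np.float64(0.24837307235114015), np.float64(0.2411365903935205)] [[0.5780933175431726, 0.22357837516196405], [0.6478984919162856, 0.24128164008221265], [0.5897519178141519, 0.1741611689293105], [0.6609024533078098, 0.1916586292137738]]
 gap [0.0769 0.0771 0.0261 0.0258]
0.06 [np.float64(0.24837307235113992), np.float64(0.24113659039352028)] [[0.5773855011274153, 0.22291112862020623], [0.6468695499820647, 0.24053295301434674], [0.5889904682101647, 0.17372125690988563], [0.6598136891056635, 0.19113822343359116]]
 gap [0.0764 0.0766 0.0258 0.0256]
0.065 [np.float64(0.24837307235113928), np.float64(0.24113659039352078)] [[0.5766776847116579, 0.22224388207844847], [0.6458406080478439, 0.2397842659464809], [0.5882290186061774, 0.17328134489046076], [0.6587249249035172, 0.19061781765340857]]
 gap [0.0759 0.0762 0.0256 0.0253]
```

Run:
```python
from h import *
np.set_printoptions(precision=4,suppress=True,linewidth=150)
S,T=cam("scene"),cam("top")
for d,n in((T,"T"),(S,"S")):
  g=d["frame"].mean(2).astype(np.float32)
  for yaw in(.235,.245,.255):
    u=np.array([np.cos(yaw),np.sin(yaw)]);v=np.array([-u[1],u[0]])
    o=np.array([.622,.206])  # mid
    vs=np.arange(-.05,.05,.0005);us=np.arange(-.025,.025,.001)
    z=.064
    P=np.array([[*(o+a*u+b*v),z] for b in vs for a in us])
    uv=proj(d,P).astype(np.float32)
    pr=cv2.remap(g,uv[:,0].reshape(len(vs),-1),uv[:,1].reshape(len(vs),-1),cv2.INTER_LINEAR)
    m=np.median(pr,1);gr=np.gradient(m);
    k=[i for i in range(2,len(gr)-2) if abs(gr[i])>4 and abs(gr[i])==max(abs(gr[i-2:i+3]))]
    th=.5*(m.max()+np.median(m[80:120]))
    cr=[(vs[i]+.0005*(th-m[i])/(m[i+1]-m[i])) for i in range(len(m)-1) if (m[i]-th)*(m[i+1]-th)<0]
    print(n,yaw,"thr",th,"cross mm",np.array(cr)*1e3,"max grad",abs(gr).max())
```

```text
T 0.235 thr 101.51803 cross mm [-44.0725 -35.0593 -24.4153  31.1059  41.9616] max grad 14.13232
T 0.245 thr 101.62386 cross mm [-44.1182 -35.0671 -24.4196  31.1433  41.9624] max grad 14.021809
T 0.255 thr 101.59342 cross mm [-44.1213 -35.0548 -24.3624  31.1693  41.976 ] max grad 13.476482
S 0.235 thr 151.85059 cross mm [-40.1505 -36.3552 -26.2763  30.2887  39.9638] max grad 15.409264
S 0.245 thr 152.08029 cross mm [-40.1562 -36.4139 -26.2836  30.3037  39.9263] max grad 15.62281
S 0.255 thr 152.01904 cross mm [-40.2413 -36.4083 -26.2725  30.2697  39.9312] max grad 15.48291
```

Run:
```python
from h import *
np.set_printoptions(precision=4,suppress=True,linewidth=150)
S,T=cam("scene"),cam("top")
yaw=.245
u=np.array([np.cos(yaw),np.sin(yaw)]);v=np.array([-u[1],u[0]]);o=np.array([.622,.206])
def prof(d,z,v0,v1,u0,u1):
    g=d["frame"].mean(2).astype(np.float32)
    us=np.arange(u0,u1,.001);vs=np.arange(v0,v1,.001)
    P=np.array([[*(o+a*u+b*v),z] for a in us for b in vs]);uv=proj(d,P).astype(np.float32)
    return us,np.median(cv2.remap(g,uv[:,0].reshape(len(us),-1),uv[:,1].reshape(len(us),-1),cv2.INTER_LINEAR),1)
for n,d in(("T",T),("S",S)):
  for z,l in((.058,"deck"),(.078,"blktop")):
    for a,b in((.015,.06),(-.06,-.02)):
      us,m=prof(d,z,-.015,.02,a,b);print(n,l);print(" ".join(f"{x*1e3:.0f}:{y:.0f}" for x,y in zip(us,m)))
```

```text
T deck
15:30 16:29 17:28 18:28 19:29 20:29 21:29 22:29 23:29 24:30 25:30 26:30 27:29 28:29 29:27 30:24 31:21 32:21 33:22 34:26 35:32 36:41 37:54 38:71 39:91 40:116 41:140 42:160 43:168 44:173 45:175 46:174 47:173 48:172 49:171 50:170 51:169 52:170 53:171 54:171 55:170 56:169 57:170 58:170 59:171
T deck
-60:91 -59:81 -58:70 -57:63 -56:61 -55:62 -54:64 -53:60 -52:60 -51:60 -50:60 -49:60 -48:61 -47:61 -46:61 -45:62 -44:65 -43:67 -42:62 -41:53 -40:40 -39:34 -38:29 -37:29 -36:30 -35:30 -34:31 -33:30 -32:31 -31:31 -30:31 -29:32 -28:32 -27:31 -26:31 -25:32 -24:31 -23:31 -22:31 -21:31
T blktop
15:29 16:29 17:29 18:29 19:30 20:30 21:30 22:30 23:29 24:29 25:26 26:22 27:21 28:23 29:25 30:29 31:39 32:51 33:68 34:87 35:112 36:138 37:158 38:167 39:173 40:175 41:174 42:173 43:172 44:171 45:170 46:170 47:170 48:171 49:170 50:168 51:169 52:170 53:170 54:171 55:171 56:171 57:172 58:172 59:173
T blktop
-60:66 -59:64 -58:65 -57:67 -56:62 -55:63 -54:61 -53:60 -52:61 -51:61 -50:61 -49:61 -48:64 -47:68 -46:65 -45:56 -44:45 -43:37 -42:31 -41:29 -40:30 -39:30 -38:31 -37:30 -36:30 -35:31 -34:31 -33:32 -32:32 
[... 592 characters left out ...]
33:84 -32:84 -31:84 -30:84 -29:84 -28:83 -27:83 -26:82 -25:81 -24:81 -23:81 -22:81 -21:81
S blktop
15:82 16:83 17:83 18:83 19:83 20:83 21:83 22:83 23:83 24:82 25:82 26:81 27:82 28:83 29:85 30:89 31:96 32:102 33:108 34:114 35:128 36:157 37:192 38:215 39:226 40:226 41:226 42:226 43:226 44:225 45:225 46:225 47:225 48:223 49:216 50:208 51:188 52:184 53:192 54:188 55:179 56:171 57:177 58:196 59:207
S blktop
-60:195 -59:195 -58:195 -57:195 -56:195 -55:194 -54:194 -53:194 -52:194 -51:194 -50:194 -49:193 -48:182 -47:152 -46:116 -45:93 -44:86 -43:87 -42:90 -41:90 -40:89 -39:89 -38:89 -37:89 -36:89 -35:89 -34:90 -33:90 -32:89 -31:88 -30:88 -29:88 -28:88 -27:88 -26:89 -25:88 -24:88 -23:88 -22:87 -21:87
```

Run:
```python
from h import *
S,T=cam("scene"),cam("top")
print(tri(S,[(302,78),(327,95)],T,[(453,158),(487,150)]))
a=cv2.resize(T["frame"][110:260,330:512,::-1],None,fx=4,fy=4,interpolation=cv2.INTER_CUBIC)
cv2.imwrite("pics/t2.png",a[:600,:800])
a=cv2.resize(S["frame"][40:180,230:400,::-1],None,fx=4,fy=4,interpolation=cv2.INTER_CUBIC)
cv2.imwrite("pics/s2.png",a[:600,:800])
```

```text
[[ 0.65781386 -0.36391644  0.11366501  0.00255243]
 [ 0.67532605 -0.53769796 -0.05782517  0.07837911]]
```

View pics/t2.png

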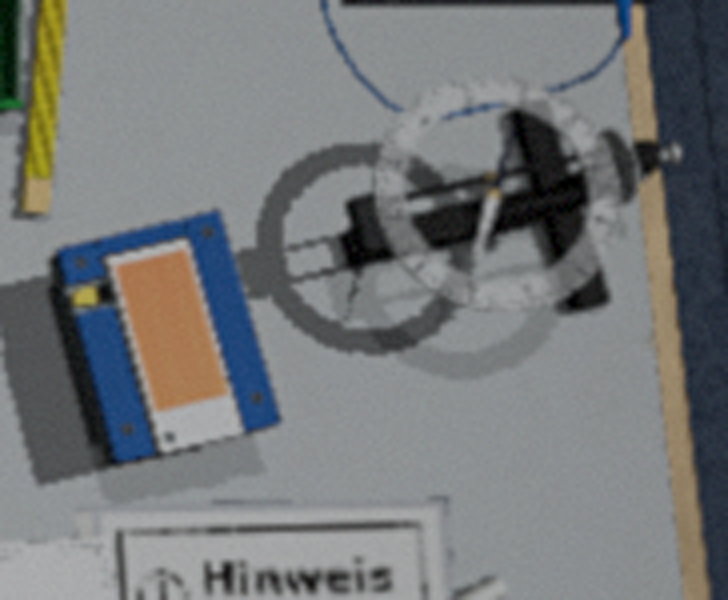

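View pics/s2.png

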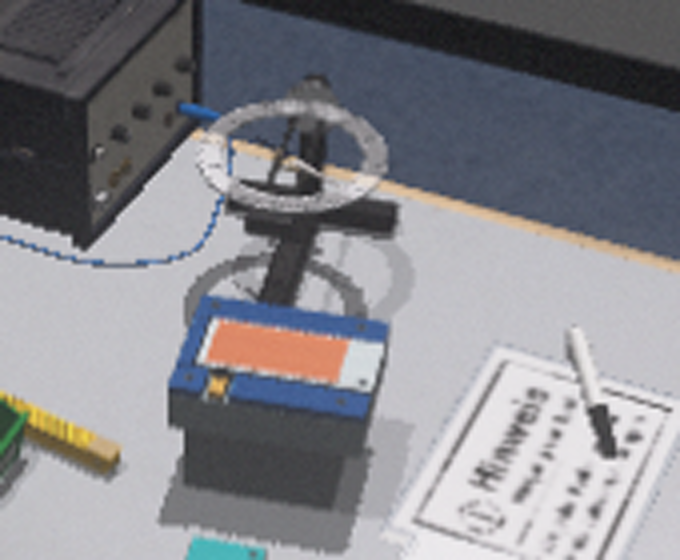

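The coupon is at about (0.576, -0.178, 0.090) with yaw 0.213. The dock seat is at about (0.596, 0.2025, 0.062) with yaw 0.245. The ring stand is at x>0.6, y<-0.29. I'll align the yaw, close the fingers and move above the coupon.

>>> move_arm --commands '[[[0, 0, 0, 0, 0, 0, 0.9], [0, 0, 0, 0, 0, 0, 0.42], [0, 0.4, -0.17, 0, 0, 0, 0], [0, 0.8, -0.34, 0, 0, 0, 0], [0, 0.8, -0.34, 0, 0, 0, 0], [0, 0.8, -0.34, 0, 0, 0, 0], [0, 0.8, -0.34, 0, 0, 0, 0], [0, 0.8, -0.34, 0, 0, 0, 0], [0, 0.8, -0.34, 0, 0, 0, 0], [0, 0.8, -0.34, 0, 0, 0, 0], [0, 0.8, -0.34, 0, 0, 0, 0], [0, 0.8, -0.34, 0, 0, 0, 0], [0, 0.8, -0.34, 0, 0, 0, 0], [0, 0.8, -0.34, 0, 0, 0, 0], [0, 0.6, -0.25, 0, 0, 0, 0], [0, 0, 0, 0, 0, 0, 0]]]' --squeeze 60

```text
time_s: 2.13
tcp_pos: [0.548, -0.2159, 0.2306]
tcp_rot: [0.002, 0.995, 0.098, 0.001]
wrist_force: [0.2, 0.4, -0.5]
width: 0.0001
```

```bash
cat > st.py <<'E'
from h import *
np.set_printoptions(precision=4,suppress=True)
def st(tgt=None,yaw=None):
    o=arm.observe();w,x,y,z=o["tcp_rot"]
    from scipy.spatial.transform import Rotation as Q
    R=Q.from_quat([x,y,z,w]).as_matrix();p=np.array(o["tcp_pos"])
    print("t",round(o["time_s"],2),"p",p,"tcpx yaw",round(float(np.arctan2(R[1,0],R[0,0])),4),"zax",R[:,2],"F",np.array(o["wrist_force"]).round(1),"w",round(o["width"],4))
    if tgt is not None: print(" tool-frame shift/40mm",(R.T@(np.array(tgt)-p)/.04).round(3))
    if yaw is not None: print(" rz units",round(float((np.arctan2(R[1,0],R[0,0])-yaw)/.12),3))
    return p,R
E
python3 -c "
from st import *
st([.591,-.175,.13],.213)"
```

```text
t 2.13 p [ 0.548  -0.2159  0.2306] tcpx yaw 0.1954 zax [ 0.0032 -0.0039 -1.    ] F [ 0.2  0.4 -0.5] w 0.0001
 tool-frame shift/40mm [ 1.247 -0.805  2.514]
 rz units -0.147
```

>>> move_arm --commands '[[[0, 0.42, -0.27, 0.5, 0, 0, -0.15], [0, 0.42, -0.27, 0.5, 0, 0, 0], [0, 0.42, -0.27, 0.5, 0, 0, 0], [0, 0, 0, 0.5, 0, 0, 0], [0, 0, 0, 0.4, 0, 0, 0], [0, 0, 0, 0, 0, 0, 0]]]'

```text
time_s: 2.63
tcp_pos: [0.5946, -0.1725, 0.1322]
tcp_rot: [0.004, 0.994, 0.109, 0.003]
wrist_force: [-1.2, -0.3, -0.6]
width: 0.0002
```

```bash
python3 -c "
from st import *
st([.591,-.175,.1],.213)
for n in('scene','top'):
  d=cam(n);x,y=(240,80) if n=='scene' else (320,130)
  cv2.imwrite('pics/a_%s.png'%n,cv2.resize(d['frame'][y:y+110,x:x+110,::-1],None,fx=5,fy=5,interpolation=cv2.INTER_CUBIC))
"
```

```text
t 2.63 p [ 0.5946 -0.1725  0.1322] tcpx yaw 0.2175 zax [ 0.0067 -0.0072 -1.    ] F [-1.2 -0.3 -0.6] w 0.0002
 tool-frame shift/40mm [-0.104  0.034  0.804]
 rz units 0.037
```

View pics/a_scene.png

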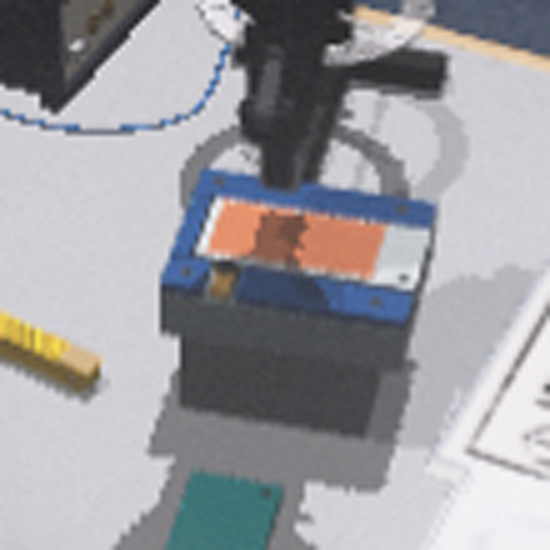

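View pics/a_top.png

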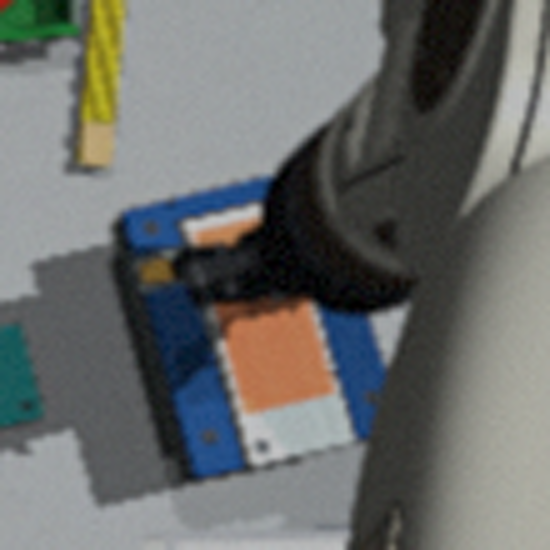

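>>> move_arm --commands '[[[0, -0.1, 0.03, 0.3, 0.07, -0.04, 0.04], [0, 0, 0, 0.3, 0, 0, 0], [0, 0, 0, 0.1, 0, 0, 0], [0, 0, 0, 0, 0, 0, 0]]]'

```text
time_s: 3.07
tcp_pos: [0.5942, -0.1792, 0.1117]
tcp_rot: [0.003, 0.995, 0.104, 0.006]
wrist_force: [0.2, -0.5, 0.8]
width: 0.0003
```

```bash
python3 -c "
from st import *
st([.591,-.175,.094],.213)"
```

```text
t 3.07 p [ 0.5942 -0.1792  0.1117] tcpx yaw 0.208 zax [ 0.0129 -0.0038 -0.9999] F [ 0.2 -0.5  0.8] w 0.0003
 tool-frame shift/40mm [-0.061 -0.123  0.441]
 rz units -0.042
```

>>> move_arm --commands '[[[0, -0.06, -0.1, 0.15, 0, -0.08, 0], [0, 0, 0, 0.1, 0, 0, 0], [0, 0, 0, 0.1, 0, 0, 0]]]'

```text
time_s: 3.32
tcp_pos: [0.592, -0.1773, 0.0999]
tcp_rot: [0.004, 0.995, 0.103, 0.003]
wrist_force: [0.8, -0.4, -0.2]
width: -0.0003
```

```bash
python3 -c "
from st import *
st([.591,-.175,.094],.213)"
```

```text
t 3.32 p [ 0.592  -0.1773  0.0999] tcpx yaw 0.2059 zax [ 0.0076 -0.0075 -0.9999] F [ 0.8 -0.4 -0.2] w -0.0003
 tool-frame shift/40mm [-0.014 -0.064  0.146]
 rz units -0.059
```

>>> move_arm --commands '[[[0, 0, -0.05, 0.1, 0, 0, 0], [0, 0, 0, 0.1, 0, 0, 0]]]'

```text
time_s: 3.48
tcp_pos: [0.5921, -0.1757, 0.0925]
tcp_rot: [0.005, 0.995, 0.103, 0.004]
wrist_force: [-2.5, 1.5, 5.7]
width: -0.0
```

>>> move_arm --commands '[[[0, 0, 0, 0.1, 0, 0, 0]]]'

```text
time_s: 3.57
tcp_pos: [0.5921, -0.1756, 0.0888]
tcp_rot: [0.005, 0.995, 0.103, 0.004]
wrist_force: [-1.7, -0.3, 4.6]
width: 0.0001
```

>>> move_arm --commands '[[[0, 0, 0, 0.1, 0, 0, 0]]]'

```text
time_s: 3.65
tcp_pos: [0.5922, -0.1757, 0.0855]
tcp_rot: [0.005, 0.995, 0.103, 0.004]
wrist_force: [-7.2, 1.4, 22.8]
width: 0.0002
```

>>> move_arm --commands '[[[0, 0, 0, 0, 0, 0, 0]]]'

```text
time_s: 3.73
tcp_pos: [0.5921, -0.1756, 0.0856]
tcp_rot: [0.005, 0.995, 0.103, 0.005]
wrist_force: [-1.1, 0.2, 3.5]
width: 0.0001
```

>>> move_arm --commands '[[[0, -0.1, 0, 0, 0, 0, 0]]]'

```text
time_s: 3.82
tcp_pos: [0.5896, -0.1763, 0.0859]
tcp_rot: [0.005, 0.995, 0.103, 0.006]
wrist_force: [1.8, 0.2, 3.7]
width: 0.0001
```

>>> move_arm --commands '[[[0, 0, 0, 0.03, 0, 0, 0]]]'

```text
time_s: 3.9
tcp_pos: [0.5893, -0.1764, 0.0852]
tcp_rot: [0.006, 0.995, 0.103, 0.006]
wrist_force: [-2.3, -0.3, 4.9]
width: 0.0001
```

>>> move_arm --commands '[[[0, -0.04, 0, 0.03, 0, 0, 0]]]'

```text
time_s: 3.98
tcp_pos: [0.5888, -0.1767, 0.0844]
tcp_rot: [0.006, 0.995, 0.103, 0.007]
wrist_force: [3.2, 0.1, 4.7]
width: 0.0002
```

>>> move_arm --commands '[[[0, -0.04, 0, 0.03, 0, 0, 0]]]'

```text
time_s: 4.07
tcp_pos: [0.5885, -0.1769, 0.0838]
tcp_rot: [0.006, 0.995, 0.103, 0.009]
wrist_force: [2.4, 1.6, 8.7]
width: 0.0002
```

>>> move_arm --commands '[[[0, 0, 0, 0.03, 0, 0, 0]]]'

```text
time_s: 4.15
tcp_pos: [0.5885, -0.1769, 0.0837]
tcp_rot: [0.006, 0.995, 0.104, 0.009]
wrist_force: [-4.0, 1.2, 15.4]
width: 0.0002
```

>>> move_arm --commands '[[[0, 0, 0, 0.03, 0, 0, 0]]]'

```text
time_s: 4.23
tcp_pos: [0.5885, -0.1769, 0.0837]
tcp_rot: [0.006, 0.995, 0.104, 0.01]
wrist_force: [-2.9, 1.5, 10.6]
width: -0.0002
```

>>> move_arm --commands '[[[0, 0, 0, 0.03, 0, 0, 0]]]'

```text
time_s: 4.32
tcp_pos: [0.5886, -0.1769, 0.0838]
tcp_rot: [0.006, 0.995, 0.104, 0.01]
wrist_force: [-2.7, 1.2, 9.9]
width: -0.0004
```

>>> move_arm --commands '[[[0, 0, 0, 0.055, 0, 0, 0]]]'

```text
time_s: 4.4
tcp_pos: [0.5885, -0.1769, 0.0836]
tcp_rot: [0.006, 0.995, 0.104, 0.011]
wrist_force: [-5.2, 2.3, 20.1]
width: 0.0
```

>>> move_arm --commands '[[[0, -0.06, 0, 0.055, 0, 0, 0]]]'

```text
time_s: 4.48
tcp_pos: [0.5884, -0.177, 0.0838]
tcp_rot: [0.006, 0.994, 0.104, 0.014]
wrist_force: [3.9, 3.5, 10.0]
width: -0.0002
```

>>> move_arm --commands '[[[0, -0.06, 0, 0.055, 0, 0, 0]]]'

```text
time_s: 4.57
tcp_pos: [0.5883, -0.177, 0.0838]
tcp_rot: [0.006, 0.994, 0.104, 0.017]
wrist_force: [2.2, 3.7, 10.3]
width: -0.0001
```

>>> move_arm --commands '[[[0, -0.06, 0, 0.055, 0, 0, 0]]]'

```text
time_s: 4.65
tcp_pos: [0.5884, -0.177, 0.0838]
tcp_rot: [0.006, 0.994, 0.105, 0.02]
wrist_force: [1.8, 3.8, 10.5]
width: -0.0003
```

>>> move_arm --commands '[[[0, 0, 0, 0.07, 0, -0.2, 0]]]'

```text
time_s: 4.73
tcp_pos: [0.5883, -0.1771, 0.0836]
tcp_rot: [0.008, 0.994, 0.104, 0.009]
wrist_force: [-8.4, 1.8, 19.9]
width: 0.0003
```

```bash
python3 -c "
from st import *
p,R=st([.591,-.175,.094],.213)
print('rot corr tool units',R.T@np.cross(R[:,2],[0,0,-1])/.12)"
```

```text
t 4.73 p [ 0.5883 -0.1771  0.0836] tcpx yaw 0.2095 zax [ 0.0196 -0.0136 -0.9997] F [-8.4  1.8 19.9] w 0.0003
 tool-frame shift/40mm [ 0.082 -0.034 -0.26 ]
 rz units -0.029
rot corr tool units [ 0.1443 -0.1359 -0.    ]
```

>>> move_arm --commands '[[[0, -0.1, 0, 0.09, 0.05, -0.06, 0]]]'

```text
time_s: 4.82
tcp_pos: [0.5883, -0.1772, 0.0836]
tcp_rot: [0.005, 0.994, 0.105, 0.009]
wrist_force: [6.2, 6.1, 17.0]
width: 0.0001
```

>>> move_arm --commands '[[[0, -0.1, 0, 0.09, 0.05, -0.06, 0]]]'

```text
time_s: 4.9
tcp_pos: [0.5883, -0.1773, 0.0836]
tcp_rot: [0.003, 0.994, 0.106, 0.01]
wrist_force: [1.3, 4.9, 15.3]
width: -0.0003
```

>>> move_arm --commands '[[[0, -0.1, 0, 0.09, 0, -0.06, 0]]]'

```text
time_s: 4.98
tcp_pos: [0.5882, -0.1773, 0.0837]
tcp_rot: [0.003, 0.994, 0.107, 0.011]
wrist_force: [2.4, 5.4, 14.7]
width: -0.0003
```

>>> move_arm --commands '[[[0, -0.2, 0, 0.12, 0, -0.08, 0]]]'

```text
time_s: 5.07
tcp_pos: [0.5869, -0.1779, 0.0836]
tcp_rot: [0.003, 0.994, 0.108, 0.014]
wrist_force: [7.2, 6.4, 21.2]
width: 0.0001
```

>>> move_arm --commands '[[[0, -0.25, 0, 0.12, -0.03, -0.1, 0]]]'

```text
time_s: 5.15
tcp_pos: [0.584, -0.1795, 0.0836]
tcp_rot: [0.006, 0.994, 0.109, 0.016]
wrist_force: [7.1, 5.5, 17.2]
width: -0.0
```

```bash
python3 -c "
from st import *
p,R=st([.591,-.175,.094],.213)
print('rot corr tool units',R.T@np.cross(R[:,2],[0,0,-1])/.12)
print(R.T@np.array(arm.observe()['wrist_force']))"
```

```text
t 5.15 p [ 0.584  -0.1795  0.0836] tcpx yaw 0.2178 zax [ 0.0336 -0.0093 -0.9994] F [ 7.1  5.5 17.2] w -0.0
 tool-frame shift/40mm [ 0.203 -0.067 -0.254]
 rz units 0.04
rot corr tool units [ 0.136  -0.2567 -0.    ]
[  8.6655  -3.5597 -16.9626]
```

```bash
cat > look.py <<'E'
from st import *
import sys
k=sys.argv[1]
a=[]
for n in('scene','top'):
  d=cam(n);x,y=(250,90) if n=='scene' else (330,150)
  a.append(cv2.resize(d['frame'][y:y+90,x:x+80,::-1],None,fx=5,fy=5,interpolation=cv2.INTER_CUBIC))
cv2.imwrite(f'pics/{k}.png',np.hstack(a))
E
python3 look.py b1
```

View pics/b1.png

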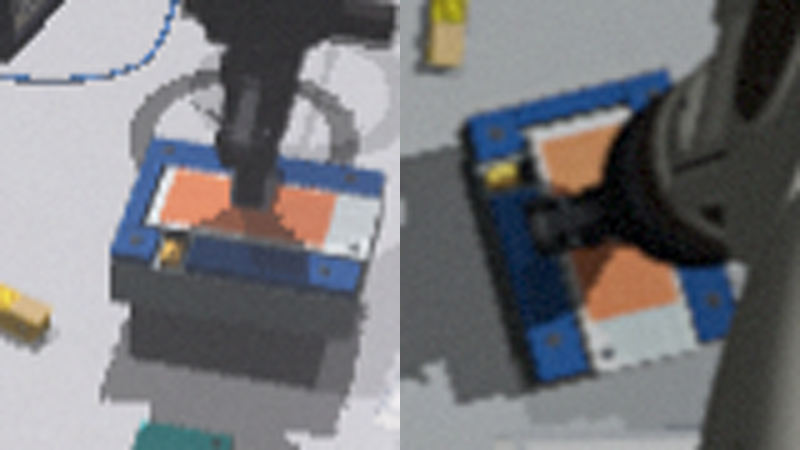

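```bash
cat > cop.py <<'E'
from st import *
u=np.array([.9774,.2114]);v=np.array([-.2114,.9774]);o=np.array([.5764,-.1779])
def rep(z=.0836,yr=(-.022,-.012)):
  # sample a strip along rack x at rack y in yr, print transitions (saturation of copper / brightness)
  for n,ys in(("top",(-.018,-.008)),("top",(.008,.018)),("scene",(-.018,-.008)),("scene",(.008,.018))):
    d=cam(n);f=d["frame"].astype(np.float32);sat=f[:,:,0]-f[:,:,2];br=f[:,:,1]
    us=np.arange(-.12,.075,.001);vs=np.arange(ys[0],ys[1],.001)
    P=np.array([[*(o+a*u+b*v),z] for a in us for b in vs]);uv=proj(d,P).astype(np.float32)
    g=lambda im:np.median(cv2.remap(im,uv[:,0].reshape(len(us),-1),uv[:,1].reshape(len(us),-1),cv2.INTER_LINEAR),1)
    s=g(sat);b=g(br)
    c=[(round(float(us[i])*1e3+ (40-s[i])/(s[i+1]-s[i]),1),"up" if s[i+1]>s[i] else "dn") for i in range(len(us)-1) if (s[i]-40)*(s[i+1]-40)<0]
    print(n,ys,"copper",c)
if __name__=="__main__":
    import sys;rep(float(sys.argv[1]))
E
python3 cop.py .0836
```

```text
top (-0.018, -0.008) copper [(np.float32(-38.8), 'up'), (np.float32(-14.1), 'dn'), (np.float32(44.0), 'up'), (np.float32(51.1), 'dn')]
top (0.008, 0.018) copper [(np.float32(-38.7), 'up'), (np.float32(-5.6), 'dn'), (np.float32(23.3), 'up'), (np.float32(51.4), 'dn')]
scene (-0.018, -0.008) copper [(np.float32(-38.7), 'up'), (np.float32(-5.8), 'dn'), (np.float32(18.8), 'up'), (np.float32(52.0), 'dn')]
scene (0.008, 0.018) copper [(np.float32(-38.7), 'up'), (np.float32(52.2), 'dn')]
```

>>> move_arm --commands '[[[0, -0.1, 0, 0.14, 0.04, -0.15, 0]]]'

```text
time_s: 5.53
tcp_pos: [0.5832, -0.1798, 0.0835]
tcp_rot: [0.005, 0.994, 0.109, 0.011]
wrist_force: [-5.8, 6.7, 29.5]
width: 0.0003
```

>>> move_arm --commands '[[[0, -0.15, 0, 0.14, 0.04, -0.15, 0]]]'

```text
time_s: 5.62
tcp_pos: [0.583, -0.1798, 0.0835]
tcp_rot: [0.004, 0.994, 0.11, 0.009]
wrist_force: [6.1, 8.6, 20.2]
width: 0.0001
```

>>> move_arm --commands '[[[0, -0.2, 0, 0.14, 0, -0.12, 0]]]'

```text
time_s: 5.7
tcp_pos: [0.5821, -0.1805, 0.0836]
tcp_rot: [0.005, 0.994, 0.111, 0.01]
wrist_force: [6.0, 7.6, 18.3]
width: 0.0003
```

```bash
cat > r.py <<'E'
from st import *
import cop,sys
p,R=st([.591,-.175,.094],.213)
print('rot corr tool units',R.T@np.cross(R[:,2],[0,0,-1])/.12, 'Ftool',R.T@np.array(arm.observe()['wrist_force']))
q=p[:2]-cop.o;print("tip in rack",q@cop.u,q@cop.v)
cop.rep(p[2])
E
python3 r.py
```

```text
t 5.7 p [ 0.5821 -0.1805  0.0836] tcpx yaw 0.2227 zax [ 0.0207 -0.0077 -0.9998] F [ 6.   7.6 18.3] w 0.0003
 tool-frame shift/40mm [ 0.251 -0.081 -0.257]
 rz units 0.081
rot corr tool units [ 0.1007 -0.1537  0.    ] Ftool [  7.8546  -5.9086 -18.2665]
tip in rack 0.00506982627231852 -0.0037280864428957876
top (-0.018, -0.008) copper [(np.float32(-38.9), 'up'), (np.float32(-11.8), 'dn'), (np.float32(43.4), 'up'), (np.float32(51.1), 'dn')]
top (0.008, 0.018) copper [(np.float32(-39.1), 'up'), (np.float32(-6.5), 'dn'), (np.float32(21.8), 'up'), (np.float32(51.0), 'dn')]
scene (-0.018, -0.008) copper [(np.float32(-39.2), 'up'), (np.float32(-6.8), 'dn'), (np.float32(18.1), 'up'), (np.float32(51.7), 'dn')]
scene (0.008, 0.018) copper [(np.float32(-39.1), 'up'), (np.float32(51.7), 'dn')]
```

>>> move_arm --commands '[[[0, -0.25, -0.06, 0.14, 0, -0.12, 0.04]]]'

```text
time_s: 5.98
tcp_pos: [0.5793, -0.1809, 0.0836]
tcp_rot: [0.008, 0.994, 0.109, 0.011]
wrist_force: [7.4, 0.6, 18.4]
width: 0.0001
```

>>> move_arm --commands '[[[0, -0.3, -0.06, 0.16, 0, -0.12, 0.04]]]'

```text
time_s: 6.07
tcp_pos: [0.5757, -0.1818, 0.0835]
tcp_rot: [0.011, 0.994, 0.108, 0.014]
wrist_force: [8.0, 2.6, 23.4]
width: -0.0003
```

>>> move_arm --commands '[[[0, -0.3, -0.06, 0.17, 0, -0.12, 0]]]'

```text
time_s: 6.15
tcp_pos: [0.5728, -0.1825, 0.0836]
tcp_rot: [0.014, 0.994, 0.108, 0.017]
wrist_force: [8.0, 5.7, 24.3]
width: 0.0
```

```bash
python3 r.py
```

```text
t 6.15 p [ 0.5728 -0.1825  0.0836] tcpx yaw 0.2175 zax [ 0.037  -0.0242 -0.999 ] F [ 8.   5.7 24.3] w 0.0
 tool-frame shift/40mm [ 0.493 -0.077 -0.248]
 rz units 0.038
rot corr tool units [ 0.2635 -0.2578 -0.    ] Ftool [  9.7665  -3.1167 -24.1566]
tip in rack -0.00451228904914383 -0.003739515871911497
top (-0.018, -0.008) copper [(np.float32(-48.4), 'up'), (np.float32(-27.9), 'dn'), (np.float32(33.8), 'up'), (np.float32(41.6), 'dn')]
top (0.008, 0.018) copper [(np.float32(-49.2), 'up'), (np.float32(-17.8), 'dn'), (np.float32(10.4), 'up'), (np.float32(40.7), 'dn')]
scene (-0.018, -0.008) copper [(np.float32(-49.0), 'up'), (np.float32(-17.0), 'dn'), (np.float32(7.3), 'up'), (np.float32(41.3), 'dn')]
scene (0.008, 0.018) copper [(np.float32(-49.2), 'up'), (np.float32(41.4), 'dn')]
```

The coupon is sliding with the tip and has come out about 12 mm.

>>> move_arm --commands '[[[0, -0.28, -0.05, 0.15, 0.06, -0.16, 0.03], [0, -0.28, -0.05, 0.15, 0.06, -0.16, 0]]]'

```text
time_s: 6.52
tcp_pos: [0.5656, -0.1841, 0.0836]
tcp_rot: [0.012, 0.994, 0.108, 0.015]
wrist_force: [8.1, 5.4, 19.2]
width: 0.0002
```

>>> move_arm --commands '[[[0, -0.28, -0.05, 0.16, 0.06, -0.16, 0], [0, -0.28, -0.05, 0.16, 0.06, -0.16, 0]]]'

```text
time_s: 6.68
tcp_pos: [0.5599, -0.1853, 0.0835]
tcp_rot: [0.01, 0.994, 0.11, 0.014]
wrist_force: [6.3, 5.5, 22.4]
width: -0.0002
```

```bash
python3 r.py
```

```text
t 6.68 p [ 0.5599 -0.1853  0.0835] tcpx yaw 0.2203 zax [ 0.0308 -0.0177 -0.9994] F [ 6.3  5.5 22.4] w -0.0002
 tool-frame shift/40mm [ 0.822 -0.075 -0.242]
 rz units 0.06
rot corr tool units [ 0.1995 -0.2184 -0.    ] Ftool [  7.9112  -3.4937 -22.2781]
tip in rack -0.017712046136676533 -0.0037393211897724507
top (-0.018, -0.008) copper [(np.float32(-61.4), 'up'), (np.float32(-41.2), 'dn'), (np.float32(18.3), 'up'), (np.float32(28.5), 'dn')]
top (0.008, 0.018) copper [(np.float32(-62.0), 'up'), (np.float32(-31.4), 'dn'), (np.float32(-2.9), 'up'), (np.float32(28.0), 'dn')]
scene (-0.018, -0.008) copper [(np.float32(-61.7), 'up'), (np.float32(-29.5), 'dn'), (np.float32(-5.8), 'up'), (np.float32(28.5), 'dn')]
scene (0.008, 0.018) copper [(np.float32(-61.8), 'up'), (np.float32(28.6), 'dn')]
```

>>> move_arm --commands '[[[0, -0.28, -0.05, 0.16, 0.06, -0.16, 0], [0, -0.28, -0.05, 0.16, 0.06, -0.16, 0], [0, -0.25, -0.05, 0.16, 0.06, -0.16, 0]]]'

```text
time_s: 7.13
tcp_pos: [0.5515, -0.1871, 0.0835]
tcp_rot: [0.008, 0.994, 0.112, 0.012]
wrist_force: [6.4, 5.3, 22.0]
width: 0.0003
```

```bash
python3 r.py
```

```text
t 7.13 p [ 0.5515 -0.1871  0.0835] tcpx yaw 0.2253 zax [ 0.0264 -0.013  -0.9996] F [ 6.4  5.3 22. ] w 0.0003
 tool-frame shift/40mm [ 1.037 -0.069 -0.24 ]
 rz units 0.103
rot corr tool units [ 0.1544 -0.1904  0.    ] Ftool [  7.9545  -3.2811 -21.9264]
tip in rack -0.026322486261346957 -0.003689581314400783
top (-0.018, -0.008) copper [(np.float32(-70.0), 'up'), (np.float32(-49.6), 'dn'), (np.float32(8.1), 'up'), (np.float32(19.9), 'dn')]
top (0.008, 0.018) copper [(np.float32(-70.4), 'up'), (np.float32(-40.2), 'dn'), (np.float32(-11.7), 'up'), (np.float32(19.7), 'dn')]
scene (-0.018, -0.008) copper [(np.float32(-70.3), 'up'), (np.float32(-37.8), 'dn'), (np.float32(-14.4), 'up'), (np.float32(20.6), 'dn')]
scene (0.008, 0.018) copper [(np.float32(-70.4), 'up'), (np.float32(20.7), 'dn')]
```

>>> move_arm --commands '[[[0, 0, 0, -0.1, 0, 0, 0], [0, 0, 0, -0.15, 0.05, -0.06, 0], [0, 0, 0, -0.2, 0.05, -0.06, 0], [0, 0, 0, -0.3, 0.05, -0.06, 0.05], [0, 0, 0, -0.5, 0, 0, 0.05], [0, 0, 0, -0.7, 0, 0, 0], [0, 0, 0, 0, 0, 0, 0]]]'

```text
time_s: 7.92
tcp_pos: [0.548, -0.1862, 0.1616]
tcp_rot: [-0.001, 0.994, 0.106, -0.003]
wrist_force: [1.2, -0.4, 1.1]
width: 0.0003
```

```bash
sed -i 's/^cop.rep.*/cop.rep(.094 if p[2]>.094 else p[2])/' r.py; python3 r.py; python3 look.py b2
```

```text
t 7.92 p [ 0.548  -0.1862  0.1616] tcpx yaw 0.2131 zax [-0.0065  0.0005 -1.    ] F [ 1.2 -0.4  1.1] w 0.0003
 tool-frame shift/40mm [ 1.121 -0.044  1.682]
 rz units 0.001
rot corr tool units [-0.0159  0.0521  0.    ] Ftool [ 1.0464  0.6473 -1.058 ]
tip in rack -0.02954653278171686 -0.0021254662088566506
top (-0.018, -0.008) copper [(np.float32(-70.2), 'up'), (np.float32(-35.3), 'dn'), (np.float32(-5.8), 'up'), (np.float32(20.1), 'dn')]
top (0.008, 0.018) copper [(np.float32(-70.0), 'up'), (np.float32(-35.4), 'dn'), (np.float32(-5.7), 'up'), (np.float32(20.2), 'dn')]
scene (-0.018, -0.008) copper [(np.float32(-69.8), 'up'), (np.float32(21.1), 'dn')]
scene (0.008, 0.018) copper [(np.float32(-69.9), 'up'), (np.float32(21.1), 'dn')]
```

View pics/b2.png

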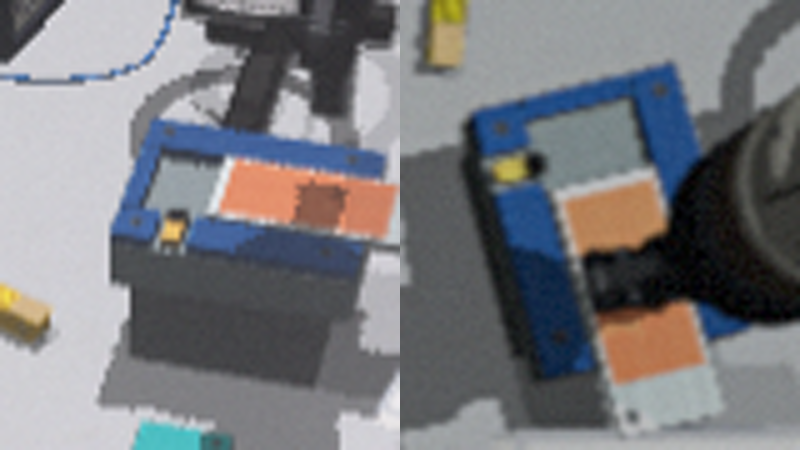

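Run:
```python
from st import *
import cop
for n in("top","scene"):
    d=cam(n);f=d["frame"].astype(np.float32);s=f[:,:,0]-f[:,:,2]
    for a0,a1 in((-.066,-.055),(-.055,-.045),(.005,.015)):
        us=np.arange(a0,a1,.001);vs=np.arange(-.04,.04,.0005)
        P=np.array([[*(cop.o+a*cop.u+b*cop.v),.094] for b in vs for a in us]);uv=proj(d,P).astype(np.float32)
        m=np.median(cv2.remap(s,uv[:,0].reshape(len(vs),-1),uv[:,1].reshape(len(vs),-1),cv2.INTER_LINEAR),1)
        print(n,a0,[round(float(vs[i])*1e3,1) for i in range(len(vs)-1) if (m[i]-40)*(m[i+1]-40)<0])
st([.4992,-.1946,.13],.213)
```

```text
top -0.066 [-22.5, 22.0]
top -0.055 [-22.5, 22.0]
top 0.005 [-22.5, 21.5]
scene -0.066 [-22.0, 22.5]
scene -0.055 [-22.0, 23.0]
scene 0.005 [-22.5, 22.5]
t 8.32 p [ 0.5451 -0.185   0.1561] tcpx yaw 0.2133 zax [-0.0149  0.0038 -0.9999] F [-1.  -0.5  0. ] w -0.0001
 tool-frame shift/40mm [-1.164 -0.005  0.668]
 rz units 0.002
```

>>> move_arm --commands '[[[85, -0.5, 0, 0, -0.03, 0.06, 0], [85, -0.5, 0, 0, -0.03, 0.05, 0], [85, -0.15, 0, 0, 0, 0, 0], [85, 0, 0, 0, 0, 0, 0], [85, 0, 0, 0, 0, 0, 0], [85, 0, 0, 0, 0, 0, 0]]]'

```text
time_s: 8.82
tcp_pos: [0.4991, -0.1942, 0.1534]
tcp_rot: [-0.001, 0.994, 0.107, -0.001]
wrist_force: [0.1, 0.4, -0.2]
width: 0.0724
```

```bash
cat > r2.py <<'E'
from st import *
import cop,sys
t=[float(x) for x in sys.argv[1:5]]
p,R=st(t[:3],t[3])
print('rot corr',(R.T@np.cross(R[:,2],[0,0,-1])/.12).round(3))
q=p[:2]-cop.o;print("tip in rack",q@cop.u,q@cop.v)
E
python3 r2.py .4992 -.1946 .066 .213
```

```text
t 8.82 p [ 0.4991 -0.1942  0.1534] tcpx yaw 0.2143 zax [-0.0029  0.0011 -1.    ] F [ 0.1  0.4 -0.2] w 0.0724
 tool-frame shift/40mm [0.005 0.013 2.186]
 rz units 0.011
rot corr [-0.014  0.022 -0.   ]
tip in rack -0.07896804332165486 0.00035251340969672744
```

>>> move_arm --commands '[[[85, 0, 0.01, 0.4, 0, 0.02, 0], [85, 0, 0, 0.4, 0, 0, 0], [85, 0, 0, 0.4, 0, 0, 0], [85, 0, 0, 0.4, 0, 0, 0], [85, 0, 0, 0.2, 0, 0, 0], [85, 0, 0, 0, 0, 0, 0]]]'

```text
time_s: 9.32
tcp_pos: [0.5074, -0.1949, 0.0805]
tcp_rot: [0.001, 0.994, 0.108, 0.004]
wrist_force: [-0.1, -0.1, -0.3]
width: 0.085
```

```bash
python3 r2.py .4992 -.1946 .066 .213; python3 look.py b3
```

```text
t 9.32 p [ 0.5074 -0.1949  0.0805] tcpx yaw 0.2174 zax [ 0.0087 -0.0008 -1.    ] F [-0.1 -0.1 -0.3] w 0.085
 tool-frame shift/40mm [-0.202 -0.053  0.361]
 rz units 0.036
rot corr [ 0.022 -0.07  -0.   ]
tip in rack -0.07101810213891661 -0.002035384658310479
```

View pics/b3.png

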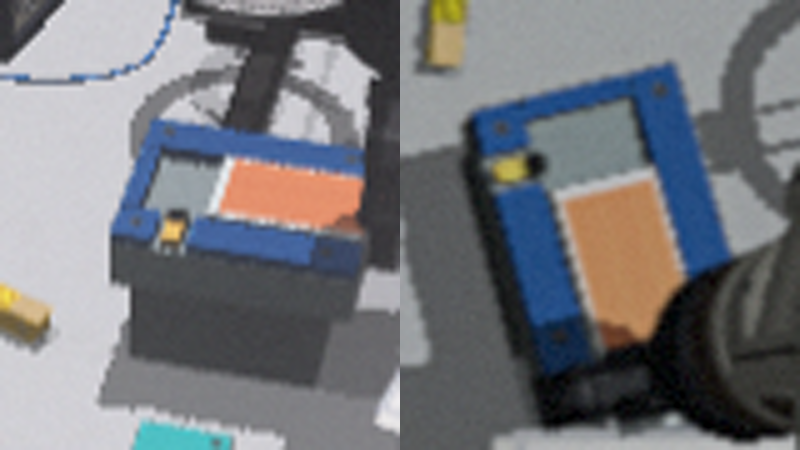

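>>> move_arm --commands '[[[85, -0.22, -0.05, 0, 0, -0.07, 0.03], [85, 0, 0, 0, 0, 0, 0], [85, -0.02, 0, 0.2, 0, 0, 0], [85, -0.02, 0, 0.1, 0, 0, 0], [85, 0, 0, 0, 0, 0, 0]]]'

```text
time_s: 9.83
tcp_pos: [0.4997, -0.1967, 0.0732]
tcp_rot: [0.004, 0.994, 0.107, 0.004]
wrist_force: [-0.8, 0.6, 0.4]
width: 0.0847
```

```bash
python3 r2.py .4992 -.1946 .066 .213
```

```text
t 9.83 p [ 0.4997 -0.1967  0.0732] tcpx yaw 0.2135 zax [ 0.009  -0.0065 -0.9999] F [-0.8  0.6  0.4] w 0.0847
 tool-frame shift/40mm [-0.002 -0.056  0.179]
 rz units 0.004
rot corr [ 0.069 -0.062 -0.   ]
tip in rack -0.07894583000886626 -0.00216604367529486
```

>>> move_arm --commands '[[[85, 0, -0.06, 0.15, 0.07, -0.06, 0], [85, 0, 0, 0.05, 0, 0, 0], [85, 0, 0, 0, 0, 0, 0]]]'

```text
time_s: 10.08
tcp_pos: [0.4992, -0.1943, 0.0646]
tcp_rot: [-0.0, 0.994, 0.106, -0.0]
wrist_force: [-0.3, -1.1, 0.8]
width: 0.0847
```

```bash
python3 r2.py .4992 -.1946 .066 .213
```

```text
t 10.08 p [ 0.4992 -0.1943  0.0646] tcpx yaw 0.2131 zax [-0.0002  0.0007 -1.    ] F [-0.3 -1.1  0.8] w 0.0847
 tool-frame shift/40mm [-0.     0.007 -0.035]
 rz units 0.001
rot corr [-0.006  0.     0.   ]
tip in rack -0.07896890542526513 0.00029325779124437005
```

Nearly perfect pose. Closing gently.

>>> move_arm --commands '[[[56, 0, 0, 0, 0, 0, 0], [56, 0, 0, 0, 0, 0, 0], [56, 0, 0, 0, 0, 0, 0], [56, 0, 0, 0, 0, 0, 0], [46, 0, 0, 0, 0, 0, 0], [40, 0, 0, 0, 0, 0, 0], [40, 0, 0, 0, 0, 0, 0]]]' --squeeze 25

```text
time_s: 10.67
tcp_pos: [0.4988, -0.1931, 0.0647]
tcp_rot: [-0.002, 0.994, 0.107, -0.0]
wrist_force: [-0.3, -0.4, -0.3]
width: 0.0493
```

```bash
python3 r2.py .4992 -.1946 .066 .213
```

```text
t 10.67 p [ 0.4988 -0.1931  0.0647] tcpx yaw 0.2141 zax [-0.0013  0.0032 -1.    ] F [-0.3 -0.4 -0.3] w 0.0493
 tool-frame shift/40mm [ 0.002  0.039 -0.032]
 rz units 0.009
rot corr [-0.028  0.005  0.   ]
tip in rack -0.07907340501181905 0.0015722878262285926
```

>>> move_arm --commands '[[[40, 0, 0, 0, 0, 0, 0], [40, 0, 0, 0, 0, 0, 0], [40, 0, 0, -0.1, 0, 0, 0], [40, 0, 0, -0.2, 0, 0, 0], [40, 0, 0, -0.4, 0, 0, 0], [40, 0, 0, -0.5, 0, 0, 0], [40, 0, 0, -0.5, 0, 0, 0], [40, 0, 0, -0.4, 0, 0, 0], [40, 0, 0, 0, 0, 0, 0]]]' --squeeze 70

```text
time_s: 11.42
tcp_pos: [0.4971, -0.1939, 0.1521]
tcp_rot: [-0.002, 0.994, 0.106, -0.003]
wrist_force: [1.2, -0.0, -2.1]
width: 0.0489
```

```bash
python3 r2.py .4992 -.1946 .066 .213; python3 look.py b4
```

```text
t 11.42 p [ 0.4971 -0.1939  0.1521] tcpx yaw 0.2131 zax [-0.0067  0.0027 -1.    ] F [ 1.2 -0.  -2.1] w 0.0489
 tool-frame shift/40mm [0.06  0.038 2.153]
 rz units 0.0
rot corr [-0.034  0.05  -0.   ]
tip in rack -0.08087399245940674 0.0011624132018121282
```

View pics/b4.png

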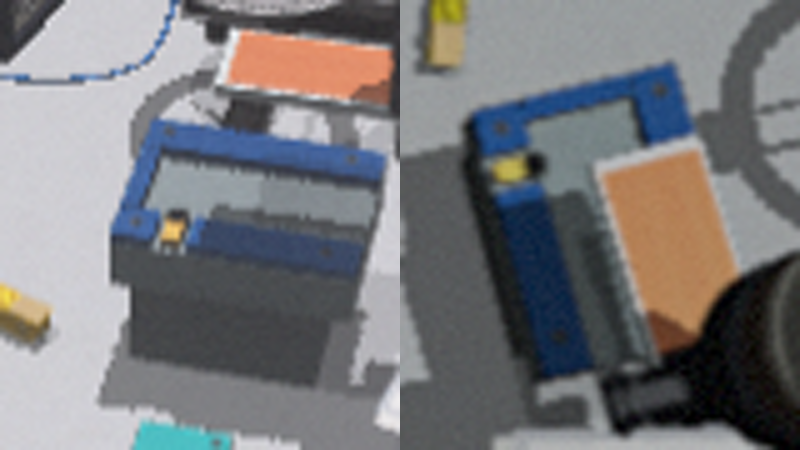

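>>> move_arm --commands '[[[40, 0.1, -0.3, 0, -0.03, 0.05, 0], [40, 0.2, -0.6, 0, 0, 0, 0], [40, 0.22, -0.7, 0, 0, 0, -0.05], [40, 0.22, -0.7, 0, 0, 0, -0.05], [40, 0.22, -0.7, 0, 0, 0, -0.05], [40, 0.22, -0.7, 0, 0, 0, 0], [40, 0.1, -0.4, 0, 0, 0, 0], [40, 0, 0, 0, 0, 0, 0]]]'

```text
time_s: 12.18
tcp_pos: [0.5023, -0.011, 0.1376]
tcp_rot: [-0.004, 0.994, 0.113, -0.01]
wrist_force: [-0.5, -0.7, -1.5]
width: 0.0486
```

```bash
python3 r2.py .5324 .1865 .1 .245
```

```text
t 12.18 p [ 0.5023 -0.011   0.1376] tcpx yaw 0.2269 zax [-0.0215  0.0066 -0.9997] F [-0.5 -0.7 -1.5] w 0.0486
 tool-frame shift/40mm [ 1.863 -4.632  0.957]
 rz units -0.151
rot corr [-0.093  0.162  0.   ]
tip in rack -0.03717913564088872 0.17875136182398169
```

>>> move_arm --commands '[[[40, 0.2, -0.5, -0.1, -0.05, 0.1, -0.05], [40, 0.28, -0.7, -0.05, -0.05, 0.06, -0.05], [40, 0.28, -0.7, -0.05, 0, 0, -0.05], [40, 0.28, -0.7, 0, 0, 0, 0], [40, 0.28, -0.7, 0, 0, 0, 0], [40, 0.28, -0.7, 0, 0, 0, 0], [40, 0.2, -0.5, 0, 0, 0, 0], [40, 0, 0, 0, 0, 0, 0], [40, 0, 0, 0, 0, 0, 0]]]'

```text
time_s: 12.93
tcp_pos: [0.527, 0.164, 0.1335]
tcp_rot: [-0.009, 0.989, 0.145, -0.012]
wrist_force: [0.5, -0.2, -1.3]
width: 0.0486
```

```bash
python3 r2.py .5324 .1865 .1 .245
```

```text
t 12.93 p [0.527  0.164  0.1335] tcpx yaw 0.2909 zax [-0.0257  0.0138 -0.9996] F [ 0.5 -0.2 -1.3] w 0.0486
 tool-frame shift/40mm [ 0.307 -0.484  0.841]
 rz units 0.382
rot corr [-0.171  0.173  0.   ]
tip in rack 0.02402387759917367 0.34456740217655524
```

>>> move_arm --commands '[[[40, 0.15, -0.25, 0, -0.15, 0.17, 0.38], [40, 0.15, -0.23, 0.2, 0, 0, 0], [40, 0, 0, 0.2, 0, 0, 0], [40, 0, 0, 0, 0, 0, 0], [40, 0, 0, 0, 0, 0, 0]]]'

```text
time_s: 13.35
tcp_pos: [0.5394, 0.1575, 0.1148]
tcp_rot: [-0.009, 0.991, 0.136, -0.003]
wrist_force: [-0.1, -0.4, -0.6]
width: 0.0487
```

```bash
python3 r2.py .5324 .1865 .06 .245
cat > lookd.py <<'E'
from st import *
import sys
a=[]
for n in('scene','top'):
  d=cam(n);x,y=(165,180) if n=='scene' else (170,140)
  a.append(cv2.resize(d['frame'][y:y+100,x:x+80,::-1],None,fx=5,fy=5,interpolation=cv2.INTER_CUBIC))
cv2.imwrite(f'pics/{sys.argv[1]}.png',np.hstack(a))
E
python3 lookd.py d1
```

```text
t 13.35 p [0.5394 0.1575 0.1148] tcpx yaw 0.2738 zax [-0.0078  0.0178 -0.9998] F [-0.1 -0.4 -0.6] w 0.0487
 tool-frame shift/40mm [ 0.032 -0.72   1.383]
 rz units 0.24
rot corr [-0.16   0.023  0.   ]
tip in rack 0.034729824365873026 0.33559312070893377
```

View pics/d1.png

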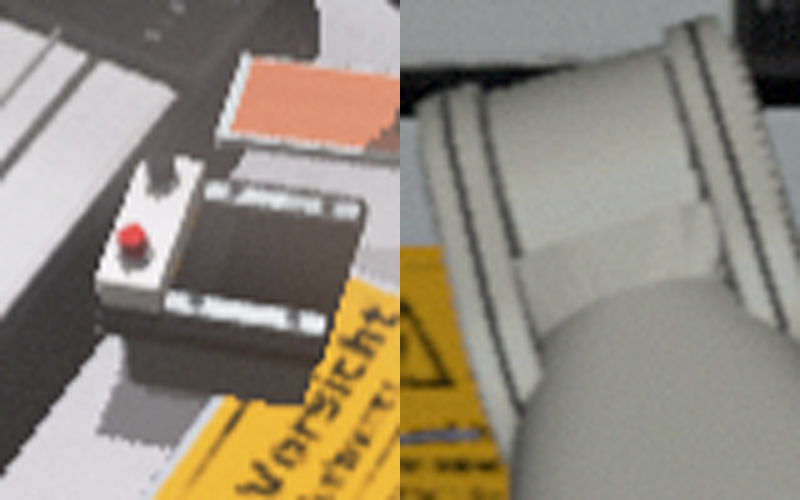

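>>> move_arm --commands '[[[40, 0, -0.3, 0, -0.1, 0, 0.1], [40, 0, -0.3, 0, 0, 0, 0.1], [40, 0, -0.1, 0, 0, 0, 0], [40, 0, 0, 0, 0, 0, 0], [40, 0, 0, 0, 0, 0, 0]]]'

```text
time_s: 13.87
tcp_pos: [0.5377, 0.1649, 0.1168]
tcp_rot: [-0.012, 0.99, 0.142, -0.002]
wrist_force: [-0.5, -0.2, -2.2]
width: 0.0492
```

```bash
python3 r2.py .5324 .1865 .06 .245
```

```text
t 13.87 p [0.5377 0.1649 0.1168] tcpx yaw 0.2844 zax [-0.0084  0.0234 -0.9997] F [-0.5 -0.2 -2.2] w 0.0492
 tool-frame shift/40mm [ 0.028 -0.52   1.433]
 rz units 0.329
rot corr [-0.207  0.012  0.   ]
tip in rack 0.03459300951149426 0.34323113357894824
```

```bash
python3 -c "
from st import *
o=arm.observe();print(o['joint_positions'],o['joint_velocities'],o['joint_torque'])
d=cam('scene');cv2.imwrite('pics/f1.png',d['frame'][:,:,::-1])
d=cam('top');cv2.imwrite('pics/f2.png',d['frame'][:,:,::-1])"
```

```text
[ 0.2842  0.4363 -0.0226  1.1134  0.0249  3.1413] [ 0.0074 -0.0034  0.0044  0.0003  0.0048 -0.0007] [ -0.0126 -45.3553  23.9048  -0.0421   0.0973  -0.0016]
```

View pics/f1.png

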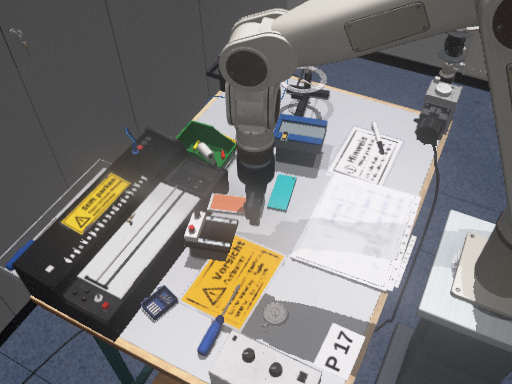

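View pics/f2.png

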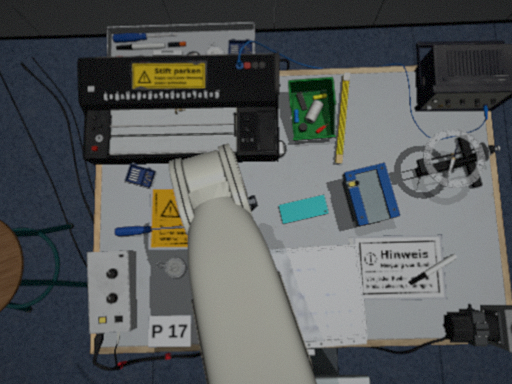

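The last joint is at its upper limit (3.141), so this grasp can't reach the dock's yaw with tool yaw = j1 − j6 + π. A grasp turned by half a turn would need j6≈0.1 at the dock. The safe fix is to put the coupon back in the channel at the known lift pose and regrasp it turned by π. Time used so far is 14 s of 72 s.

>>> move_arm --commands '[[[40, -0.1, 0.3, -0.3, -0.1, 0, 0.3], [40, -0.25, 0.6, -0.4, -0.1, 0, 0.2], [40, -0.28, 0.7, -0.2, 0, 0, 0], [40, -0.28, 0.7, -0.05, 0, 0, 0], [40, -0.28, 0.7, -0.05, 0, 0, 0], [40, -0.28, 0.7, -0.05, 0, 0, 0], [40, -0.28, 0.7, -0.05, 0, 0, 0], [40, -0.2, 0.6, 0, 0, 0, 0], [40, -0.1, 0.3, 0, 0, 0, 0], [40, 0, 0, 0, 0, 0, 0]]]'

```text
time_s: 14.8
tcp_pos: [0.51, -0.0743, 0.1622]
tcp_rot: [-0.001, 0.993, 0.118, 0.001]
wrist_force: [-1.2, 0.4, -1.2]
width: 0.0486
```

```bash
python3 r2.py .4988 -.1931 .15 .214
```

```text
t 14.8 p [ 0.51   -0.0743  0.1622] tcpx yaw 0.2371 zax [ 0.0008  0.0017 -1.    ] F [-1.2  0.4 -1.2] w 0.0486
 tool-frame shift/40mm [-0.969  2.822  0.299]
 rz units 0.193
rot corr [-0.012 -0.01  -0.   ]
tip in rack -0.04302752587727986 0.11532785740650298
```

>>> move_arm --commands '[[[40, -0.2, 0.5, 0, 0, 0, 0.1], [40, -0.24, 0.7, 0, 0, 0, 0.1], [40, -0.24, 0.7, 0, 0, 0, 0], [40, -0.2, 0.6, 0, 0, 0, 0], [40, -0.1, 0.3, 0, 0, 0, 0], [40, 0, 0, 0, 0, 0, 0], [40, 0, 0, 0, 0, 0, 0]]]'

```text
time_s: 15.38
tcp_pos: [0.4972, -0.194, 0.1622]
tcp_rot: [-0.002, 0.994, 0.107, 0.002]
wrist_force: [0.6, -0.3, -0.7]
width: 0.0485
```

```bash
python3 r2.py .4988 -.1931 .11 .214
```

```text
t 15.38 p [ 0.4972 -0.194   0.1622] tcpx yaw 0.2149 zax [ 0.0034  0.0038 -1.    ] F [ 0.6 -0.3 -0.7] w 0.0485
 tool-frame shift/40mm [ 0.038 -0.009  1.305]
 rz units 0.008
rot corr [-0.025 -0.035  0.   ]
tip in rack -0.08080133476051848 0.0010143398131340978
```

>>> move_arm --commands '[[[40, 0, 0, 0.4, 0, 0, 0], [40, 0, 0, 0.4, 0, 0, 0], [40, -0.05, 0, 0.4, 0, 0, 0], [40, -0.05, 0, 0.2, 0, 0, 0], [40, 0, 0, 0, 0, 0, 0], [40, 0, 0, 0, 0, 0, 0]]]'

```text
time_s: 15.88
tcp_pos: [0.4961, -0.1879, 0.1057]
tcp_rot: [-0.002, 0.994, 0.111, 0.004]
wrist_force: [-0.0, -0.8, -2.2]
width: 0.0488
```

```bash
python3 r2.py .4988 -.1931 .085 .214
```

```text
t 15.88 p [ 0.4961 -0.1879  0.1057] tcpx yaw 0.223 zax [ 0.0068  0.0056 -1.    ] F [-0.  -0.8 -2.2] w 0.0488
 tool-frame shift/40mm [0.032 0.143 0.517]
 rz units 0.075
rot corr [-0.033 -0.066  0.   ]
tip in rack -0.08055854685866655 0.007172505278680941
```

>>> move_arm --commands '[[[40, 0.03, 0.14, 0.25, -0.03, -0.06, 0.08], [40, 0, 0, 0.25, 0, 0, 0], [40, 0, 0, 0, 0, 0, 0], [40, 0, 0, 0, 0, 0, 0]]]'

```text
time_s: 16.22
tcp_pos: [0.5013, -0.1928, 0.0861]
tcp_rot: [0.001, 0.994, 0.107, 0.002]
wrist_force: [0.4, -0.6, -1.0]
width: 0.0485
```

```bash
python3 r2.py .4988 -.1931 .075 .214
```

```text
t 16.22 p [ 0.5013 -0.1928  0.0861] tcpx yaw 0.2146 zax [ 0.0042 -0.0013 -1.    ] F [ 0.4 -0.6 -1. ] w 0.0485
 tool-frame shift/40mm [-0.064 -0.006  0.278]
 rz units 0.005
rot corr [ 0.018 -0.032  0.   ]
tip in rack -0.07652452296334132 0.0013372538252136078
```

>>> move_arm --commands '[[[40, -0.06, -0.01, 0.15, 0, -0.03, 0], [40, 0, 0, 0.12, 0, 0, 0], [40, 0, 0, 0, 0, 0, 0], [40, 0, 0, 0, 0, 0, 0]]]'

```text
time_s: 16.55
tcp_pos: [0.499, -0.1933, 0.0746]
tcp_rot: [0.001, 0.994, 0.107, 0.0]
wrist_force: [-0.0, 0.2, -0.8]
width: 0.0489
```

```bash
python3 r2.py .4988 -.1931 .065 .214; python3 look.py e1
```

```text
t 16.55 p [ 0.499  -0.1933  0.0746] tcpx yaw 0.214 zax [ 0.0011 -0.0024 -1.    ] F [-0.   0.2 -0.8] w 0.0489
 tool-frame shift/40mm [-0.004 -0.007  0.24 ]
 rz units -0.0
rot corr [ 0.021 -0.005  0.   ]
tip in rack -0.07890250957305757 0.001278692804551722
```

View pics/e1.png

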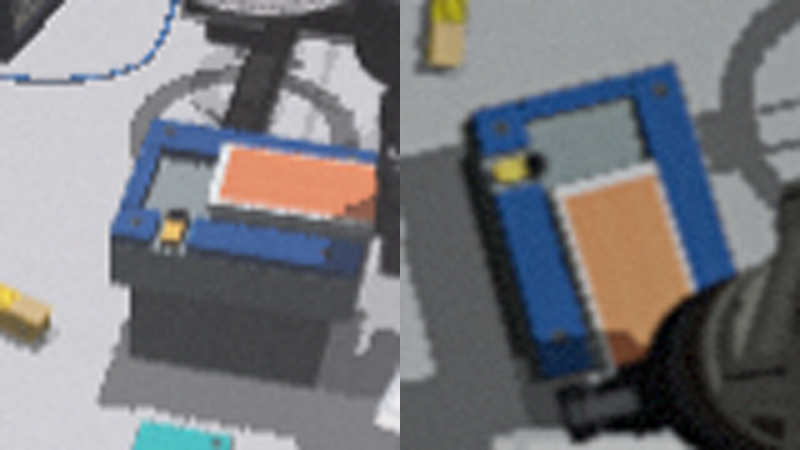

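The coupon is centred over the channel and level. Lowering in small steps while watching the force.

>>> move_arm --commands '[[[40, 0, 0, 0.1, 0, 0, 0], [40, 0, 0, 0.06, 0, 0, 0]]]'

```text
time_s: 16.82
tcp_pos: [0.5003, -0.1939, 0.0697]
tcp_rot: [0.002, 0.994, 0.107, 0.002]
wrist_force: [-0.7, 0.3, 4.8]
width: 0.049
```

>>> move_arm --commands '[[[40, 0, 0, 0.06, 0, 0, 0]]]'

```text
time_s: 16.9
tcp_pos: [0.5009, -0.1942, 0.068]
tcp_rot: [0.003, 0.994, 0.107, 0.003]
wrist_force: [-1.5, 0.4, 5.0]
width: 0.0489
```

>>> move_arm --commands '[[[40, 0, 0, 0.05, 0, 0, 0], [40, 0, 0, 0, 0, 0, 0]]]'

```text
time_s: 17.07
tcp_pos: [0.5015, -0.1944, 0.0665]
tcp_rot: [0.003, 0.994, 0.107, 0.004]
wrist_force: [-1.8, 0.4, 3.2]
width: 0.0488
```

```bash
python3 r2.py .4988 -.1931 .065 .214; python3 look.py e2
```

```text
t 17.07 p [ 0.5015 -0.1944  0.0665] tcpx yaw 0.2139 zax [ 0.0076 -0.0052 -1.    ] F [-1.8  0.4  3.2] w 0.0488
 tool-frame shift/40mm [-0.058 -0.047  0.036]
 rz units -0.001
rot corr [ 0.056 -0.053 -0.   ]
tip in rack -0.07674831671909754 -0.0003260301676773894
```

View pics/e2.png

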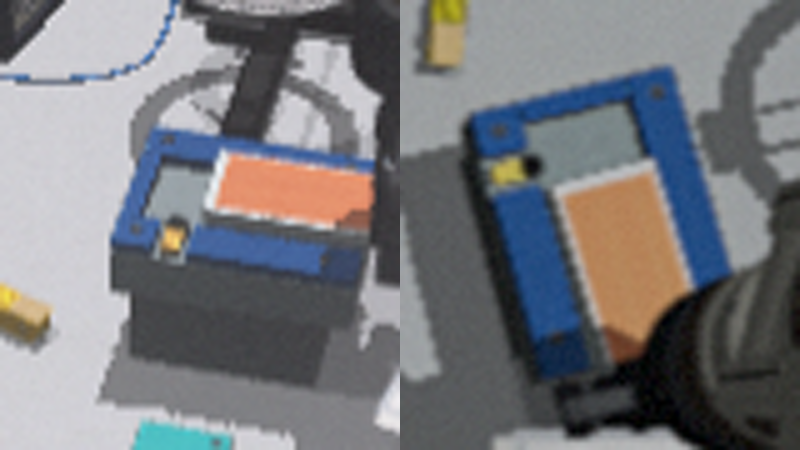

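The coupon is resting on the -y rail about 2 mm off, and there's a shadow gap on the +y side. I'll ease off and shift it to +y.

>>> move_arm --commands '[[[40, -0.03, 0, -0.2, 0.05, -0.05, 0], [40, -0.03, -0.06, -0.05, 0, 0, 0], [40, 0, 0, 0, 0, 0, 0], [40, 0, 0, 0, 0, 0, 0]]]'

```text
time_s: 17.5
tcp_pos: [0.4976, -0.1919, 0.0751]
tcp_rot: [-0.0, 0.994, 0.107, -0.001]
wrist_force: [-0.2, -0.8, -2.0]
width: 0.0487
```

```bash
python3 r2.py .4985 -.1916 .065 .214
cat > lat.py <<'E'
from st import *
import cop,sys
z=float(sys.argv[1]);zr=float(sys.argv[2])
for n in("top","scene"):
    d=cam(n);f=d["frame"].astype(np.float32)
    cpr=f[:,:,0]-f[:,:,2];blu=f[:,:,2]-f[:,:,0]
    for nm,im,zz in(("cop",cpr,z),("blue",blu,zr)):
      for a0,a1 in((-.045,-.035),(-.01,.0),(.01,.018)):
        us=np.arange(a0,a1,.001);vs=np.arange(-.06,.06,.0005)
        P=np.array([[*(cop.o+a*cop.u+b*cop.v),zz] for b in vs for a in us]);uv=proj(d,P).astype(np.float32)
        m=np.median(cv2.remap(im,uv[:,0].reshape(len(vs),-1),uv[:,1].reshape(len(vs),-1),cv2.INTER_LINEAR),1)
        print(n,nm,a0,[round(float(vs[i])*1e3,1) for i in range(len(vs)-1) if (m[i]-40)*(m[i+1]-40)<0])
E
python3 lat.py .1 .094; python3 look.py e3
```

```text
t 17.5 p [ 0.4976 -0.1919  0.0751] tcpx yaw 0.2139 zax [-0.0018  0.0007 -1.    ] F [-0.2 -0.8 -2. ] w 0.0487
 tool-frame shift/40mm [ 0.024 -0.002  0.252]
 rz units -0.001
rot corr [-0.009  0.014 -0.   ]
tip in rack -0.07997677470802769 0.0029918134706045257
top cop -0.045 [-17.0, 22.5]
top cop -0.01 [-21.0, 23.5]
top cop 0.01 [-21.0, 23.5]
top blue -0.045 [28.5, 38.0, 42.5, 52.5]
top blue -0.01 [-48.0, -26.5, 29.5, 52.5]
top blue 0.01 [-48.5, -26.5, 29.5, 52.0]
scene cop -0.045 [-26.0, 21.0]
scene cop -0.01 [-25.0, 20.5]
scene cop 0.01 [-24.5, 21.0]
scene blue -0.045 [-47.5, -39.0, 29.5, 38.5, 43.0, 53.0]
scene blue -0.01 [-47.5, -36.0, 29.0, 53.0]
scene blue 0.01 [-48.0, -36.0, 29.5, 53.0]
```

View pics/e3.png

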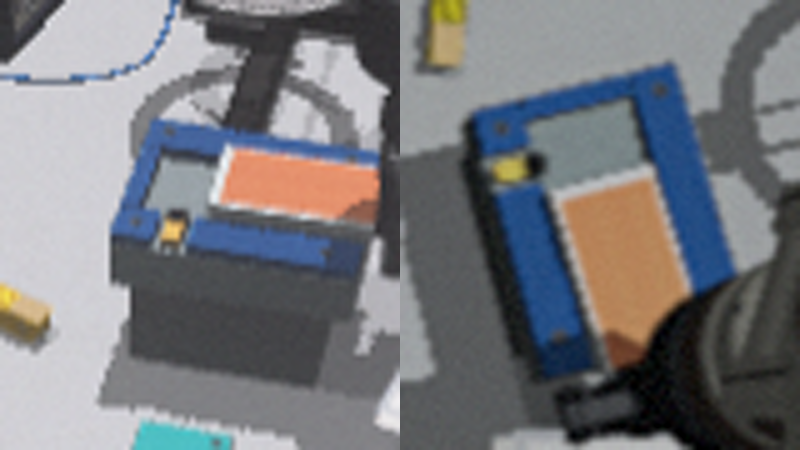

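Against the rails the coupon is now centred. The earlier set-down was about 2–3 mm too far to -y. Lowering again.

>>> move_arm --commands '[[[40, 0, -0.01, 0.08, 0, 0, 0], [40, 0, -0.01, 0.06, 0, 0, 0]]]'

```text
time_s: 17.87
tcp_pos: [0.4981, -0.1918, 0.0696]
tcp_rot: [0.0, 0.994, 0.106, -0.0]
wrist_force: [0.8, -3.3, 2.1]
width: 0.0489
```

>>> move_arm --commands '[[[40, 0, -0.01, 0.06, 0, 0, 0]]]'

```text
time_s: 17.95
tcp_pos: [0.4985, -0.1921, 0.0672]
tcp_rot: [0.001, 0.994, 0.106, 0.0]
wrist_force: [-0.9, -2.9, -0.6]
width: 0.049
```

```bash
python3 r2.py .4985 -.1916 .065 .214
```

```text
t 17.95 p [ 0.4985 -0.1921  0.0672] tcpx yaw 0.2122 zax [ 0.0006 -0.0021 -1.    ] F [-0.9 -2.9 -0.6] w 0.049
 tool-frame shift/40mm [ 0.003 -0.013  0.054]
 rz units -0.015
rot corr [ 0.018 -0.001 -0.   ]
tip in rack -0.07915128218721543 0.0025707911070867225
```

>>> move_arm --commands '[[[40, 0, 0.02, 0.04, 0, 0, 0]]]'

```text
time_s: 18.03
tcp_pos: [0.4985, -0.1928, 0.0651]
tcp_rot: [0.001, 0.994, 0.106, 0.0]
wrist_force: [-0.3, 0.3, -1.7]
width: 0.0486
```

>>> move_arm --commands '[[[40, 0, 0.01, 0.04, 0, 0, 0]]]'

```text
time_s: 18.12
tcp_pos: [0.4985, -0.1929, 0.0635]
tcp_rot: [0.0, 0.994, 0.106, 0.0]
wrist_force: [-1.1, 1.1, 3.6]
width: 0.0487
```

```bash
python3 r2.py .4985 -.1916 .065 .214;  python3 look.py e4
```

```text
t 18.12 p [ 0.4985 -0.1929  0.0635] tcpx yaw 0.2127 zax [ 0.0003 -0.0009 -1.    ] F [-1.1  1.1  3.6] w 0.0487
 tool-frame shift/40mm [ 0.006 -0.032 -0.038]
 rz units -0.011
rot corr [ 0.008 -0.001  0.   ]
tip in rack -0.07927593908723342 0.0018029036195082804
```

View pics/e4.png

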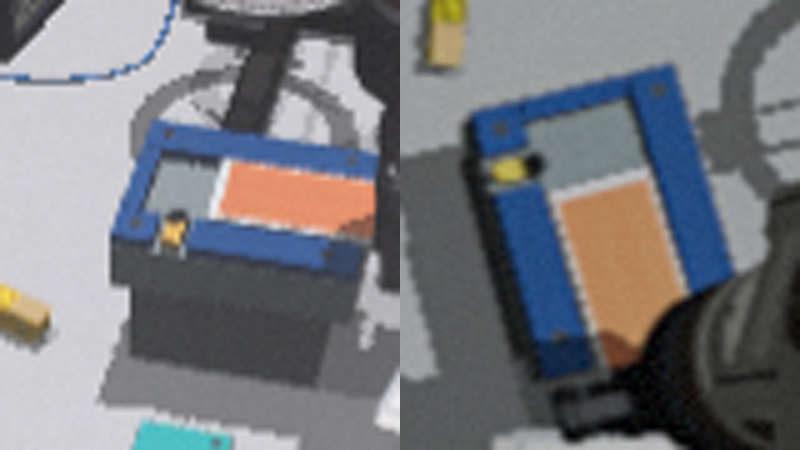

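The coupon is back in the channel, flat, with about 3.6 N bearing. Releasing, then raising and turning the gripper half a turn (j6 decreasing).

>>> move_arm --commands '[[[60, 0, 0, 0, 0, 0, 0], [85, 0, 0, 0, 0, 0, 0], [85, 0, 0, 0, 0, 0, 0], [85, 0, 0, 0, 0, 0, 0], [85, 0, 0, -0.2, 0, 0, 0], [85, 0, 0, -0.4, 0, 0, 0], [85, 0, 0, -0.5, 0, 0, 0], [85, 0, 0, -0.5, 0, 0, 0], [85, 0, 0, -0.5, 0, 0, 0], [85, 0, 0, -0.3, 0, 0, 0], [85, 0, 0, 0, 0, 0, 0]]]'

```text
time_s: 19.13
tcp_pos: [0.497, -0.1918, 0.1647]
tcp_rot: [-0.001, 0.994, 0.107, -0.002]
wrist_force: [0.2, -0.1, 0.4]
width: 0.0848
```

>>> move_arm --commands '[[[85, 0, 0, 0, 0, 0, -0.6], [85, 0, 0, 0, 0, 0, -1], [85, 0, 0, 0, 0, 0, -1], [85, 0, 0, 0, 0, 0, -1], [85, 0, 0, 0, 0, 0, -1], [85, 0, 0, 0, 0, 0, -1], [85, 0, 0, 0, 0, 0, -1], [85, 0, 0, 0, 0, 0, -1], [85, 0, 0, 0, 0, 0, -1], [85, 0, 0, 0, 0, 0, -1], [85, 0, 0, 0, 0, 0, -1], [85, 0, 0, 0, 0, 0, -1], [85, 0, 0, 0, 0, 0, -1], [85, 0, 0, 0, 0, 0, -1], [85, 0, 0, 0, 0, 0, -1], [85, 0, 0, 0, 0, 0, -1], [85, 0, 0, 0, 0, 0, -0.5], [85, 0, 0, 0, 0, 0, 0]]]'

```text
time_s: 20.63
tcp_pos: [0.492, -0.1898, 0.1577]
tcp_rot: [-0.007, 0.441, 0.898, -0.001]
wrist_force: [0.8, -0.2, -0.4]
width: 0.085
```

```bash
python3 r2.py .4985 -.1929 .12 -2.928; python3 -c "
from cell import arm;print(arm.observe()['joint_positions'])"; python3 look.py e5;python3 cop.py .094; python3 lat.py .094 .094|grep cop
```

```text
t 20.63 p [ 0.492  -0.1898  0.1577] tcpx yaw 2.2286 zax [-0.0134  0.0043 -0.9999] F [ 0.8 -0.2 -0.4] w 0.085
 tool-frame shift/40mm [-0.173  0.089  0.939]
 rz units 42.971
rot corr [-0.067 -0.096  0.   ]
tip in rack -0.08505093972707664 0.006239511101449919
[-3.67690707e-01  3.47790416e-01 -4.36417277e-02  1.19340422e+00
 -8.51411094e-04  5.45310696e-01]
top (-0.018, -0.008) copper [(np.float32(-2.9), 'up'), (np.float32(20.7), 'dn')]
top (0.008, 0.018) copper [(np.float32(-70.1), 'up'), (np.float32(-43.5), 'dn'), (np.float32(-41.1), 'up'), (np.float32(-17.7), 'dn'), (np.float32(-14.3), 'up'), (np.float32(20.3), 'dn')]
scene (-0.018, -0.008) copper [(np.float32(-69.3), 'up'), (np.float32(21.8), 'dn')]
scene (0.008, 0.018) copper [(np.float32(-69.9), 'up'), (np.float32(21.2), 'dn')]
top cop -0.045 [11.5, 22.5]
top cop -0.01 [-3.0, 23.5]
top cop 0.01 [-20.5, 23.5]
scene cop -0.045 [-22.0, 23.5]
scene cop -0.01 [-21.5, 24.5]
scene cop 0.01 [-21.5, 25.0]
```

View pics/e5.png

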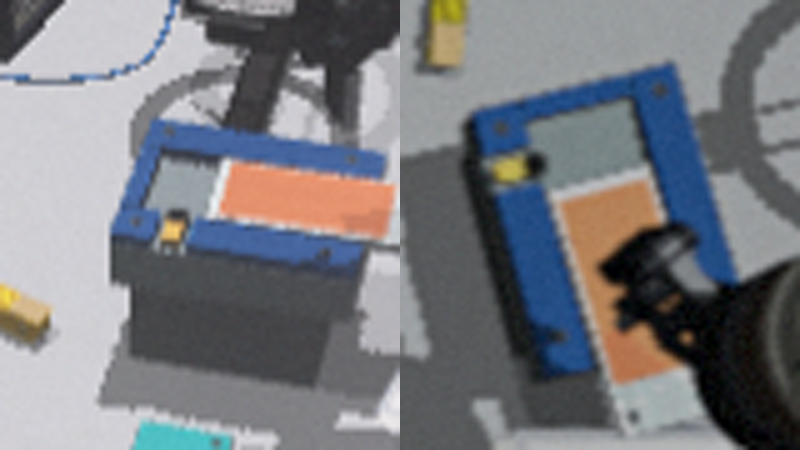

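>>> move_arm --commands '[[[85, 0, 0, 0, 0, 0, -1], [85, 0, 0, 0, 0, 0, -1], [85, 0, 0, 0, 0, 0, -1], [85, 0, 0, 0, 0, 0, -1], [85, 0, 0, 0, 0, 0, -1], [85, 0, 0, 0, 0, 0, -1], [85, 0, 0, 0, 0, 0, -1], [85, 0, 0, 0, 0, 0, -1], [85, 0, 0, 0, 0, 0, -1], [85, 0, 0, 0, 0, 0, -0.2], [85, 0, 0, 0, 0, 0, 0]]]'

```text
time_s: 21.95
tcp_pos: [0.4929, -0.1901, 0.1589]
tcp_rot: [-0.005, -0.118, 0.993, 0.002]
wrist_force: [-0.1, 1.1, -0.9]
width: 0.0847
```

```bash
python3 r2.py .4988 -.1925 .11 -2.928
```

```text
t 21.95 p [ 0.4929 -0.1901  0.1589] tcpx yaw -2.9054 zax [-0.0107  0.0033 -0.9999] F [-0.1  1.1 -0.9] w 0.0847
 tool-frame shift/40mm [-0.141 -0.099  1.222]
 rz units 0.189
rot corr [ 0.047 -0.08  -0.   ]
tip in rack -0.08420363901523266 0.005698904811075733
```

>>> move_arm --commands '[[[85, -0.1, -0.1, 0.2, 0.04, -0.08, 0.19], [85, 0, 0, 0.4, 0, 0, 0], [85, 0, 0, 0.4, 0, 0, 0], [85, 0.05, 0, 0.3, 0, 0, 0], [85, 0, 0, 0, 0, 0, 0], [85, 0, 0, 0, 0, 0, 0]]]'

```text
time_s: 22.45
tcp_pos: [0.4976, -0.1942, 0.1069]
tcp_rot: [0.002, -0.102, 0.995, -0.001]
wrist_force: [1.0, -0.2, 1.4]
width: 0.0847
```

```bash
python3 r2.py .4988 -.1925 .065 -2.928
```

```text
t 22.45 p [ 0.4976 -0.1942  0.1069] tcpx yaw -2.9364 zax [ 0.0047 -0.0011 -1.    ] F [ 1.  -0.2  1.4] w 0.0847
 tool-frame shift/40mm [-0.034  0.037  1.047]
 rz units -0.07
rot corr [-0.017  0.036  0.   ]
tip in rack -0.08050215283674671 0.0007330320157582865
```

>>> move_arm --commands '[[[85, -0.02, 0.04, 0.3, 0, 0.03, -0.07], [85, 0.03, 0, 0.3, 0, 0, 0], [85, 0.03, 0, 0.3, 0, 0, 0], [85, 0, 0, 0, 0, 0, 0], [85, 0, 0, 0, 0, 0, 0]]]'

```text
time_s: 22.87
tcp_pos: [0.4987, -0.1935, 0.0715]
tcp_rot: [0.003, -0.107, 0.994, -0.002]
wrist_force: [0.1, 0.2, 0.7]
width: 0.085
```

```bash
python3 r2.py .4988 -.1925 .065 -2.918
```

```text
t 22.87 p [ 0.4987 -0.1935  0.0715] tcpx yaw -2.9279 zax [ 0.0066 -0.004  -1.    ] F [0.1 0.2 0.7] w 0.085
 tool-frame shift/40mm [-0.005  0.024  0.162]
 rz units -0.083
rot corr [-0.044  0.046  0.   ]
tip in rack -0.07918688579781903 0.0011974966938739075
```

>>> move_arm --commands '[[[85, 0, 0.03, 0.14, -0.04, 0.04, -0.08], [85, 0, 0, 0.05, 0, 0, 0], [85, 0, 0, 0, 0, 0, 0]]]'

```text
time_s: 23.12
tcp_pos: [0.5, -0.1924, 0.0648]
tcp_rot: [0.001, -0.112, 0.994, -0.001]
wrist_force: [0.1, -1.0, 0.6]
width: 0.0851
```

```bash
python3 r2.py .4988 -.1925 .065 -2.918
```

```text
t 23.12 p [ 0.5    -0.1924  0.0648] tcpx yaw -2.917 zax [ 0.0029 -0.001  -1.    ] F [ 0.1 -1.   0.6] w 0.0851
 tool-frame shift/40mm [ 0.029  0.005 -0.005]
 rz units 0.008
rot corr [-0.013  0.022  0.   ]
tip in rack -0.07777524183643658 0.0019496249752022684
```

Good pose. Closing with low force, then increasing.

>>> move_arm --commands '[[[56, 0.02, 0, 0, 0, 0, 0], [56, 0, 0, 0, 0, 0, 0], [56, 0, 0, 0, 0, 0, 0], [56, 0, 0, 0, 0, 0, 0], [46, 0, 0, 0, 0, 0, 0], [40, 0, 0, 0, 0, 0, 0], [40, 0, 0, 0, 0, 0, 0]]]' --squeeze 25

```text
time_s: 23.7
tcp_pos: [0.5002, -0.1929, 0.0664]
tcp_rot: [0.003, -0.112, 0.994, -0.001]
wrist_force: [-0.7, 0.2, -1.1]
width: 0.0495
```

```bash
python3 r2.py .4988 -.1925 .065 -2.918; python3 cop.py .094
```

```text
t 23.7 p [ 0.5002 -0.1929  0.0664] tcpx yaw -2.917 zax [ 0.0056 -0.0017 -1.    ] F [-0.7  0.2 -1.1] w 0.0495
 tool-frame shift/40mm [0.032 0.018 0.035]
 rz units 0.008
rot corr [-0.025  0.042  0.   ]
tip in rack -0.07763718626488122 0.0014380995995793404
top (-0.018, -0.008) copper [(np.float32(-40.7), 'up'), (np.float32(20.9), 'dn')]
top (0.008, 0.018) copper [(np.float32(-60.1), 'up'), (np.float32(20.2), 'dn')]
scene (-0.018, -0.008) copper [(np.float32(-58.5), 'up'), (np.float32(21.8), 'dn')]
scene (0.008, 0.018) copper [(np.float32(-60.9), 'up'), (np.float32(21.2), 'dn')]
```

>>> move_arm --commands '[[[40, 0, 0, 0, 0, 0, 0], [40, 0, 0, 0, 0, 0, 0], [40, 0, 0, -0.1, 0, 0, 0], [40, 0, 0, -0.2, 0, 0, 0], [40, 0, 0, -0.4, 0, 0, 0], [40, 0, 0, -0.5, 0, 0, 0], [40, 0, 0, -0.5, 0, 0, 0], [40, 0, 0, -0.4, 0, 0, 0], [40, 0, 0, 0, 0, 0, 0]]]' --squeeze 70

```text
time_s: 24.65
tcp_pos: [0.4975, -0.1922, 0.1542]
tcp_rot: [-0.0, -0.112, 0.994, -0.0]
wrist_force: [1.6, 0.2, -1.4]
width: 0.049
```

```bash
python3 r2.py .5337 .1868 .11 -2.897; python3 look.py e6
```

```text
t 24.65 p [ 0.4975 -0.1922  0.1542] tcpx yaw -2.9172 zax [-0.0006 -0.0001 -1.    ] F [ 1.6  0.2 -1.4] w 0.049
 tool-frame shift/40mm [-2.992  9.036  1.102]
 rz units -0.168
rot corr [ 0.    -0.005  0.   ]
tip in rack -0.08013505529910789 0.002710574651385579
```

View pics/e6.png

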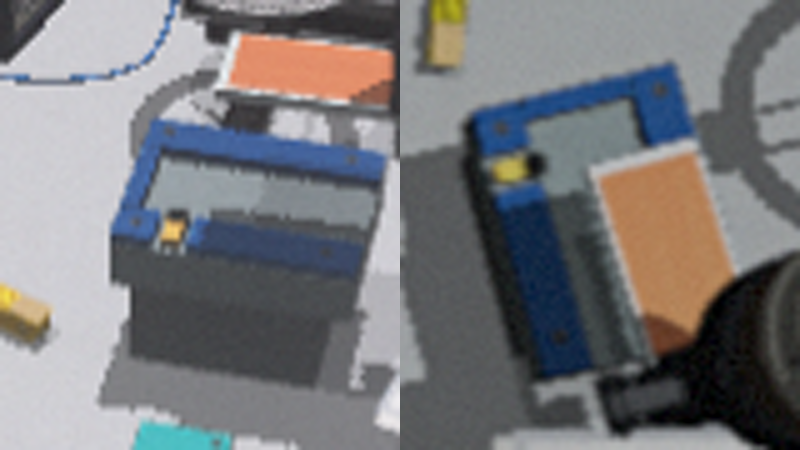

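>>> move_arm --commands '[[[40, -0.1, 0.3, -0.05, 0, 0, -0.05], [40, -0.2, 0.6, -0.05, 0, 0, -0.05], [40, -0.23, 0.7, -0.05, 0, 0, -0.05], [40, -0.23, 0.7, -0.05, 0, 0, 0], [40, -0.23, 0.7, -0.05, 0, 0, 0], [40, -0.23, 0.7, -0.05, 0, 0, 0], [40, -0.23, 0.7, -0.05, 0, 0, 0], [40, -0.23, 0.7, -0.05, 0, 0, 0], [40, -0.2, 0.6, 0, 0, 0, 0], [40, -0.1, 0.3, 0, 0, 0, 0], [40, 0, 0, 0, 0, 0, 0], [40, 0, 0, 0, 0, 0, 0]]]'

```text
time_s: 25.75
tcp_pos: [0.5042, 0.0793, 0.1516]
tcp_rot: [-0.017, -0.122, 0.992, 0.005]
wrist_force: [-0.1, -0.4, -2.1]
width: 0.049
```

```bash
python3 r2.py .5337 .1868 .11 -2.897
```

```text
t 25.75 p [0.5042 0.0793 0.1516] tcpx yaw -2.8959 zax [-0.0358  0.0063 -0.9993] F [-0.1 -0.4 -2.1] w 0.049
 tool-frame shift/40mm [-1.403  2.412  1.03 ]
 rz units 0.009
rot corr [ 0.123 -0.277  0.   ]
tip in rack -0.016205613013199647 0.26667022654831096
```

>>> move_arm --commands '[[[40, -0.2, 0.35, 0, 0.06, -0.14, 0], [40, -0.3, 0.5, 0, 0.06, -0.14, 0], [40, -0.3, 0.5, 0, 0, 0, 0], [40, -0.3, 0.5, 0, 0, 0, 0], [40, -0.2, 0.35, 0, 0, 0, 0], [40, 0, 0, 0, 0, 0, 0], [40, 0, 0, 0, 0, 0, 0]]]'

```text
time_s: 26.33
tcp_pos: [0.5292, 0.175, 0.1445]
tcp_rot: [-0.006, -0.119, 0.993, -0.002]
wrist_force: [-0.5, -0.3, -1.7]
width: 0.0488
```

```bash
python3 r2.py .5337 .1868 .07 -2.897
```

```text
t 26.33 p [0.5292 0.175  0.1445] tcpx yaw -2.904 zax [-0.012  -0.0052 -0.9999] F [-0.5 -0.3 -1.7] w 0.0488
 tool-frame shift/40mm [-0.204  0.265  1.859]
 rz units -0.058
rot corr [-0.019 -0.108  0.   ]
tip in rack 0.028436383925101363 0.3548909651684538
```

>>> move_arm --commands '[[[40, -0.1, 0.13, 0.3, -0.02, -0.1, -0.05], [40, -0.1, 0.13, 0.3, 0, 0, 0], [40, 0, 0, 0.4, 0, 0, 0], [40, 0, 0, 0.3, 0, 0, 0], [40, 0, 0, 0, 0, 0, 0], [40, 0, 0, 0, 0, 0, 0]]]'

```text
time_s: 26.83
tcp_pos: [0.5324, 0.1804, 0.0876]
tcp_rot: [-0.003, -0.117, 0.993, -0.002]
wrist_force: [0.4, 0.6, -1.4]
width: 0.0484
```

```bash
cat > r3.py <<'E'
from st import *
import sys
ud=np.array([.9701,.2425]);vd=np.array([-.2425,.9701]);seat=np.array([.5963,.2025])
off=.0446
dx,dy,z=[float(a) for a in sys.argv[1:4]]
tgt=seat+ud*(dx-off)+vd*dy
p,R=st([*tgt,z],-2.897)
print('rot corr',(R.T@np.cross(R[:,2],[0,0,-1])/.12).round(3))
t=np.arctan2(-R[1,0],-R[0,0]);c=p[:2]-R[:2,0]*off-seat
print("coupon in dock seat frame: x %.4f y %.4f yaw %.4f z(centre) %.4f"%(c@ud,c@vd,t-.245,p[2]+.0236))
print("Fdock",np.array(arm.observe()['wrist_force'])[:2]@np.c_[ud,vd])
E
python3 r3.py -.02 0 .06; python3 lookd.py d2
```

```text
t 26.83 p [0.5324 0.1804 0.0876] tcpx yaw -2.9064 zax [-0.0064 -0.0039 -1.    ] F [ 0.4  0.6 -1.4] w 0.0484
 tool-frame shift/40mm [-0.071  0.152  0.689]
 rz units -0.078
rot corr [-0.019 -0.059  0.   ]
coupon in dock seat frame: x -0.0227 y -0.0064 yaw -0.0098 z(centre) 0.1112
Fdock [0.5459 0.4385]
```

View pics/d2.png

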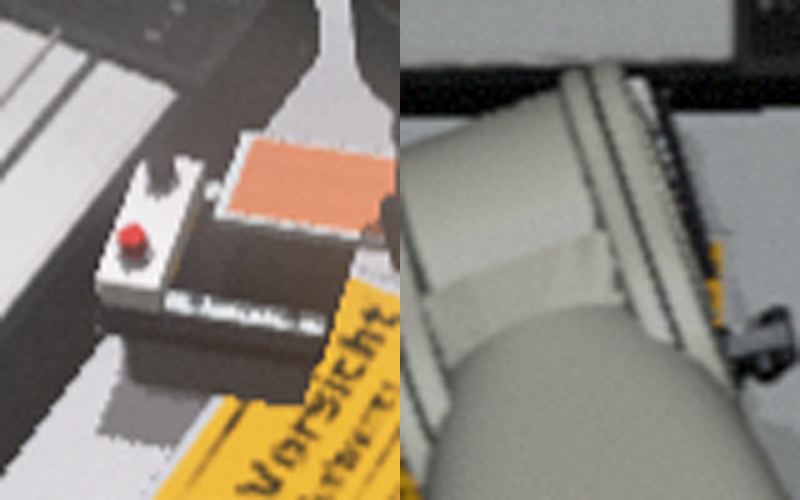

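>>> move_arm --commands '[[[40, -0.07, 0.16, 0.2, -0.02, -0.06, -0.08], [40, 0.02, 0, 0.3, 0, 0, 0], [40, 0, 0, 0.2, 0, 0, 0], [40, 0, 0, 0, 0, 0, 0], [40, 0, 0, 0, 0, 0, 0]]]'

```text
time_s: 27.35
tcp_pos: [0.5364, 0.189, 0.0617]
tcp_rot: [0.005, -0.123, 0.992, 0.002]
wrist_force: [-0.1, -0.1, -0.6]
width: 0.0489
```

```bash
python3 r3.py -.02 0 .05; python3 lookd.py d3
```

```text
t 27.35 p [0.5364 0.189  0.0617] tcpx yaw -2.8959 zax [ 0.0089  0.0042 -1.    ] F [-0.1 -0.1 -0.6] w 0.0489
 tool-frame shift/40mm [ 0.082 -0.037  0.292]
 rz units 0.009
rot corr [ 0.016  0.081 -0.   ]
coupon in dock seat frame: x -0.0168 y 0.0015 yaw 0.0007 z(centre) 0.0853
Fdock [-0.0972 -0.0997]
```

View pics/d3.png

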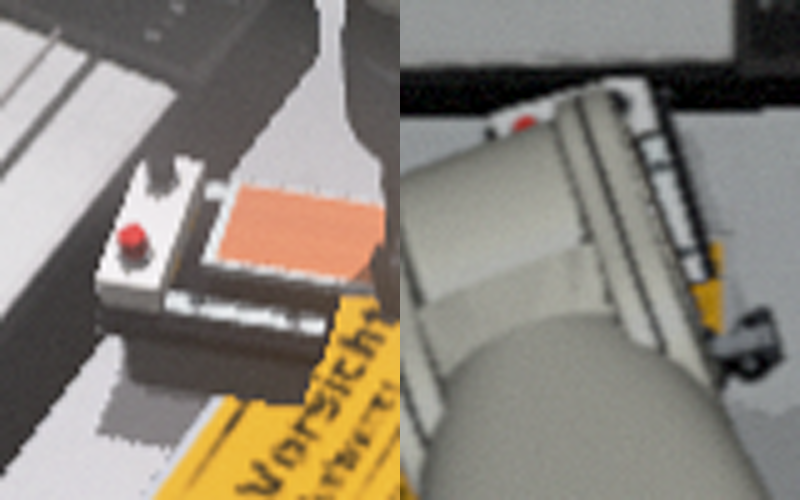

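```bash
cat > cd.py <<'E'
from st import *
import sys
ud=np.array([.9701,.2425]);vd=np.array([-.2425,.9701]);seat=np.array([.5963,.2025])
def rep(z,n="scene"):
    d=cam(n);f=d["frame"].astype(np.float32);im=f[:,:,0]-f[:,:,2]
    def cr(us,vs,ax):
        P=np.array([[*(seat+a*ud+b*vd),z] for a in us for b in vs]);uv=proj(d,P).astype(np.float32)
        m=np.median(cv2.remap(im,uv[:,0].reshape(len(us),-1),uv[:,1].reshape(len(us),-1),cv2.INTER_LINEAR),ax)
        t=us if ax==1 else vs
        return [round(float(t[i]+(t[1]-t[0])*(40-m[i])/(m[i+1]-m[i]))*1e3,1) for i in range(len(t)-1) if (m[i]-40)*(m[i+1]-40)<0]
    for v0 in(-.012,0,.012): print(n,"x edges at y",v0,cr(np.arange(-.06,.07,.001),np.arange(v0-.004,v0+.005,.001),1))
    for u0 in(-.01,.01,.025): print(n,"y edges at x",u0,cr(np.arange(u0-.005,u0+.006,.001),np.arange(-.04,.04,.001),0))
rep(float(sys.argv[1]))
E
python3 cd.py .0893
```

```text
scene x edges at y -0.012 [-32.7, 38.5]
scene x edges at y 0 [-34.9, 38.0]
scene x edges at y 0.012 [-31.8, 37.9]
scene y edges at x -0.01 [-21.7, 23.8]
scene y edges at x 0.01 [-21.4, 23.7]
scene y edges at x 0.025 [-21.1, 23.8]
```

>>> move_arm --commands '[[[40, 0.08, -0.05, 0.2, 0.01, 0.08, 0], [40, 0, 0, 0.15, 0, 0, 0], [40, 0, 0, 0, 0, 0, 0], [40, 0, 0, 0, 0, 0, 0]]]'

```text
time_s: 27.83
tcp_pos: [0.5349, 0.1864, 0.0481]
tcp_rot: [0.001, -0.122, 0.992, 0.001]
wrist_force: [-0.4, -0.1, -0.9]
width: 0.0487
```

```bash
python3 r3.py -.02 0 .04
```

```text
t 27.83 p [0.5349 0.1864 0.0481] tcpx yaw -2.8961 zax [ 0.0022  0.0014 -1.    ] F [-0.4 -0.1 -0.9] w 0.0487
 tool-frame shift/40mm [0.028 0.018 0.201]
 rz units 0.008
rot corr [ 0.007  0.02  -0.   ]
coupon in dock seat frame: x -0.0189 y -0.0007 yaw 0.0005 z(centre) 0.0717
Fdock [-0.382   0.0129]
```

Aligned. Descending in small steps with force checks.

>>> move_arm --commands '[[[40, 0, 0.01, 0.12, 0, 0.02, 0]]]'

```text
time_s: 27.92
tcp_pos: [0.5353, 0.1869, 0.0438]
tcp_rot: [0.001, -0.122, 0.992, 0.001]
wrist_force: [0.5, -0.1, -1.3]
width: 0.0489
```

>>> move_arm --commands '[[[40, 0, 0, 0.05, 0, 0, 0], [40, 0, 0, 0.04, 0, 0, 0]]]'

```text
time_s: 28.08
tcp_pos: [0.5357, 0.187, 0.0401]
tcp_rot: [0.001, -0.122, 0.992, 0.001]
wrist_force: [-1.9, -0.7, 7.6]
width: 0.0489
```

>>> move_arm --commands '[[[40, 0, 0, 0.04, 0, 0, 0]]]'

```text
time_s: 28.17
tcp_pos: [0.5366, 0.1873, 0.0397]
tcp_rot: [0.002, -0.122, 0.992, 0.001]
wrist_force: [-3.1, 0.0, 7.0]
width: 0.0489
```

```bash
python3 r3.py -.02 0 .038;python3 lookd.py d4
```

```text
t 28.17 p [0.5366 0.1873 0.0397] tcpx yaw -2.8963 zax [ 0.0039  0.002  -1.    ] F [-3.1  0.   7. ] w 0.0489
 tool-frame shift/40mm [0.075 0.006 0.041]
 rz units 0.006
rot corr [ 0.008  0.036 -0.   ]
coupon in dock seat frame: x -0.0170 y -0.0002 yaw 0.0003 z(centre) 0.0633
Fdock [-3.0224  0.801 ]
```

View pics/d4.png

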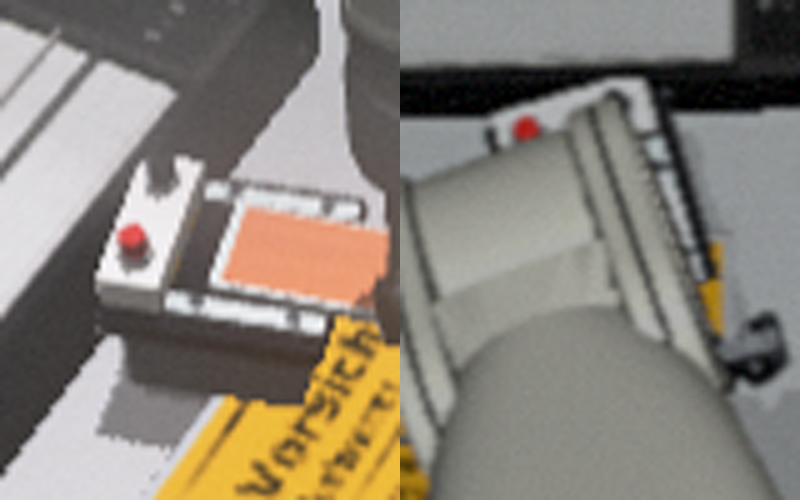

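The coupon lies between the guides on the deck, about 17 mm short. Sliding home along tool -x.

>>> move_arm --commands '[[[40, -0.08, 0, 0, 0, 0.03, 0], [40, -0.1, 0, 0, 0, 0, 0], [40, -0.1, 0, 0, 0, 0, 0]]]'

```text
time_s: 28.52
tcp_pos: [0.5485, 0.1905, 0.0415]
tcp_rot: [0.002, -0.122, 0.992, 0.001]
wrist_force: [0.8, -0.0, -2.3]
width: 0.0488
```

```bash
python3 r3.py 0 0 .04
```

```text
t 28.52 p [0.5485 0.1905 0.0415] tcpx yaw -2.896 zax [ 0.0032  0.0022 -1.    ] F [ 0.8 -0.  -2.3] w 0.0488
 tool-frame shift/40mm [-0.116  0.     0.039]
 rz units 0.008
rot corr [0.011 0.03  0.   ]
coupon in dock seat frame: x -0.0046 y 0.0000 yaw 0.0006 z(centre) 0.0651
Fdock [ 0.741  -0.2316]
```

>>> move_arm --commands '[[[40, -0.05, 0, 0.04, 0, 0.02, 0]]]'

```text
time_s: 28.6
tcp_pos: [0.5515, 0.1913, 0.0405]
tcp_rot: [0.001, -0.122, 0.992, 0.001]
wrist_force: [-2.8, -1.2, 10.3]
width: 0.0485
```

>>> move_arm --commands '[[[40, -0.05, 0, 0.02, 0, 0, 0]]]'

```text
time_s: 28.68
tcp_pos: [0.5534, 0.1918, 0.0404]
tcp_rot: [0.001, -0.122, 0.992, 0.001]
wrist_force: [-12.3, -3.7, 14.6]
width: 0.0487
```

>>> move_arm --commands '[[[40, -0.05, 0, 0, 0, 0, 0]]]'

```text
time_s: 28.77
tcp_pos: [0.5532, 0.1917, 0.0405]
tcp_rot: [-0.002, -0.123, 0.992, 0.0]
wrist_force: [-10.9, -3.4, 7.6]
width: 0.0486
```

```bash
python3 r3.py 0 0 .04
```

```text
t 28.77 p [0.5532 0.1917 0.0405] tcpx yaw -2.8957 zax [-0.0032  0.0005 -1.    ] F [-10.9  -3.4   7.6] w 0.0486
 tool-frame shift/40mm [0.005 0.001 0.013]
 rz units 0.011
rot corr [ 0.01  -0.025 -0.   ]
coupon in dock seat frame: x 0.0002 y 0.0000 yaw 0.0009 z(centre) 0.0641
Fdock [-11.4285  -0.6095]
```

Contact with the block is firm at 11 N, and the estimated position is x=+0.2 mm. Relax, release and rise.

>>> move_arm --commands '[[[40, -0.01, 0, 0, 0, 0, 0], [55, 0, 0, 0, 0, 0, 0], [70, 0, 0, 0, 0, 0, 0], [85, 0, 0, 0, 0, 0, 0], [85, 0, 0, 0, 0, 0, 0], [85, 0, 0, -0.2, 0, 0, 0], [85, 0, 0, -0.4, 0, 0, 0], [85, 0, 0, -0.5, 0, 0, 0], [85, 0, 0, -0.5, 0, 0, 0], [85, 0, 0, -0.5, 0, 0, 0], [85, 0.3, 0, -0.4, 0, 0, 0], [85, 0.7, 0, 0, 0, 0, 0], [85, 0.8, -0.3, 0, 0, 0, 0], [85, 0.8, -0.5, 0, 0, 0, 0], [85, 0.7, -0.7, 0, 0, 0, 0], [85, 0.3, -0.7, 0, 0, 0, 0], [85, 0, -0.6, 0, 0, 0, 0], [85, 0, 0, 0, 0, 0, 0]]]'

```text
time_s: 30.27
tcp_pos: [0.4387, 0.046, 0.1493]
tcp_rot: [0.001, -0.126, 0.992, 0.001]
wrist_force: [0.1, 0.4, -0.5]
width: 0.085
```

```bash
python3 r3.py 0 0 .15; python3 lookd.py d5; python3 cd.py .067; sed -i 's/^rep(.*/import sys\nrep(float(sys.argv[1]),sys.argv[2] if len(sys.argv)>2 else "scene")/' cd.py; python3 cd.py .067 top
```

```text
t 30.27 p [0.4387 0.046  0.1493] tcpx yaw -2.8897 zax [ 0.0015  0.0017 -1.    ] F [ 0.1  0.4 -0.5] w 0.085
 tool-frame shift/40mm [-3.677  2.815 -0.006]
 rz units 0.061
rot corr [ 0.011  0.016 -0.   ]
coupon in dock seat frame: x -0.1463 y -0.1133 yaw 0.0069 z(centre) 0.1729
Fdock [0.1868 0.4021]
scene x edges at y -0.012 [-35.4, 55.8]
scene x edges at y 0 [-35.4, 56.1]
scene x edges at y 0.012 [-35.6, 55.6]
scene y edges at x -0.01 [-25.1, 20.7]
scene y edges at x 0.01 [-24.9, 20.7]
scene y edges at x 0.025 [-24.7, 20.8]
top x edges at y -0.012 [-35.5, 54.8]
top x edges at y 0 [-35.5, 54.8]
top x edges at y 0.012 [-35.9, 54.3]
top y edges at x -0.01 [-22.8, 21.6]
top y edges at x 0.01 [-22.3, 22.1]
top y edges at x 0.025 [-22.1, 22.4]
```

View pics/d5.png

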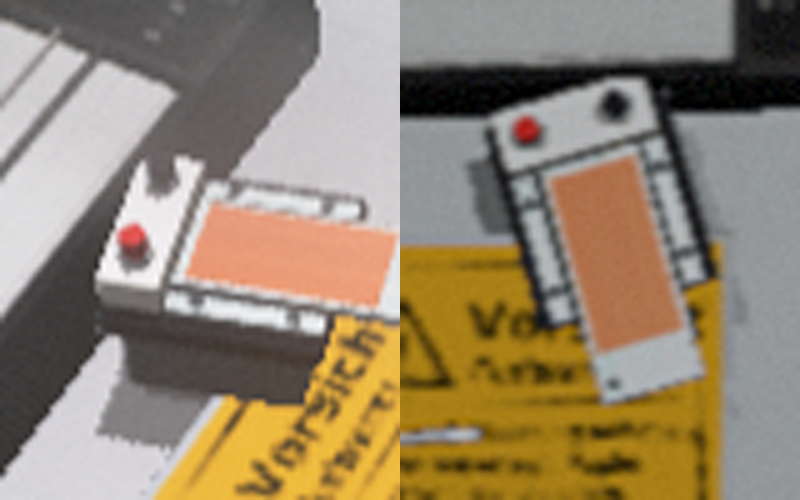

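```bash
python3 -c "
from st import *
a=[]
for n,(x,y) in(('scene',(180,205)),('top',(185,150))):
  d=cam(n);a.append(cv2.resize(d['frame'][y:y+50,x:x+40,::-1],None,fx=10,fy=10,interpolation=cv2.INTER_CUBIC))
cv2.imwrite('pics/d6.png',np.hstack(a))"
```

```text
(no output)
```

View pics/d6.png

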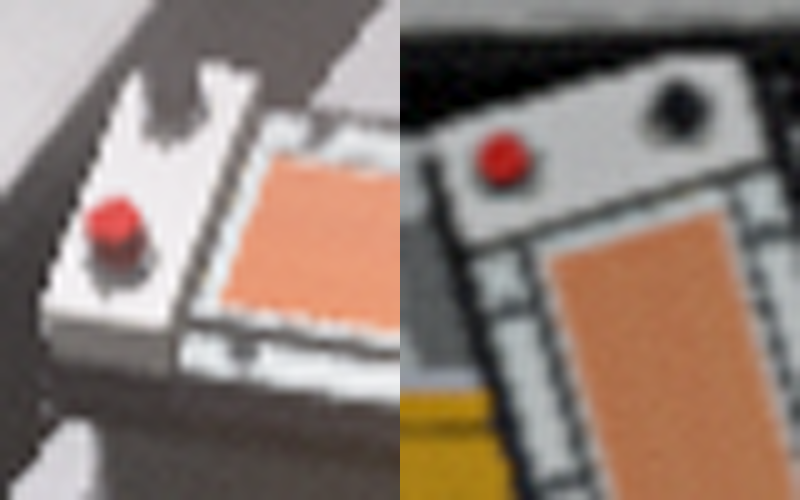

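The coupon's rear edge lines up with the guides' rear ends at the block face, it sits level between the guides, and the arm is clear. Handing in.

```bash
python3 -c "
from cell import arm
print(arm.finish_job())"
```

```text
the job is handed in; nothing more can be done
None
```

The coupon is in the dock, released, and I handed the job in at about 30 s of the 72 s limit. I don't know the verdict, because the hand-in reports none.

**What I did:**
- I pressed on the copper face at about 18–24 N and drew the coupon about 33 mm over the lip, still flat in the rack. The highest wrist reading while pressing was 29.5 N.
- I pinched it by its sides and lifted it, but the last joint reached its limit (3.141 rad) before the dock's angle.
- I put it back in the channel and took hold again with the gripper turned half a turn. On the first try at putting it back, it rested about 2–3 mm off on the -y rail at about 5 N, and I moved it over.
- I then laid it between the dock guides and slid it against the contact block, where the wrist read about 13 N.

**Last checks:**
- **Distance to the block:** the arm's position at contact put the coupon 0.2 mm from the seat. The top camera agrees (about +0.1 mm), while the scene camera reads about +1.3 mm; the limit is 3 mm.
- **Sideways:** it lies 0.7–1.2 mm toward -y of the midline between the guides; the limit is 4.5 mm.
- **Level:** it looks flat on the deck in both views. I did not measure its tilt or height after letting go.
- **Other things:** the arm stood well clear, touching nothing. I kept away from the stopwatch and screwdriver. I never identified the compass in the pictures, and I did not measure any of the three afterwards.

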